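# Find the spent charcoal canister by weight and hold it up

### The arm

A 7-joint arm with a two-finger parallel gripper is mounted at the origin on a cart in front of the work surface, level with it; the furniture and walls round the work are solid. World frame = base frame: x ahead of the robot, y to its left, z up, the work surface at z = 0. Lengths are in m, angles in rad, forces in N, time in s.
With the tool pointing down it reaches from about 0.425 to 1.025 m from the base axis. Payload 9.4 kg.
Tool frame: the origin (TCP) lies midway between the tips of the shut fingers; the grasp point (between the pads) lies 19 mm behind it (robot.tcp_to_grasp is the distance from the TCP to the grasp point, in m); z points along the fingers, y is the line along which they close (so a half turn about z gives the same grasp; the last joint's range is limited). The gripper opens to 85 mm and grips with 20 to 120 N. Pads are 22 mm wide; open, the fingers measure 114 mm over their backs; the gripper's body (76 mm by 85 mm) begins 54 mm behind the grasp point. The pads swing forward as they close: fully open they stand 13 mm farther back than shut.
Start: joints at [-1.217, 0.599, -0.003, 1.599, 0.002, 0.943, -0.08], TCP at [0.303, 0.659, 0.209] pointing down, gripper open.
Joint ranges: [-2.57, 2.57], [-0.35, 1.97], [-1.29, 1.29], [0.11, 2.56], [-1.05, 4.19], [0.11, 1.86], [-2.63, 2.63]. Speed limits (rad/s): [2.22, 2.22, 3.01, 3.01, 3.14, 3.14, 3.14].

### API

Orientations are given as a unit quaternion [w, x, y, z].
In Python, from plant import robot, vision gives the robot as it stands.
- The arm moves only by the tool jog_arm, never from a script. Its argument "steps" is text: rows parted by semicolons, each of 7 numbers parted by spaces: the turn, a rotation vector about the tool's x, y, z in units of 5 degrees (1.0 is 5 degrees), then the shift along the tool's x, y, z in units of 30 mm (1.0 is 30 mm), then the finger opening in mm, from 0 to 85.4. A call has exactly 5 rows; each row shifts and turns the commanded pose from where the row before left it, along the tool's axes as they then stand; what a row does not reach is not made up. A row lasts 1/12 s, in which the tool goes at most 41.7 mm and 7.16 degrees, less where a joint would pass 70% of its speed; a pose out of reach is approached as far as the arm can. A call is refused whole if a number of a shift passes 1 or a number of a turn 1, either way. A call with a gripper value outside its range is refused whole. The fingers move at their own pace and stop on an object; the grip force is fixed at half the most. Time passes only in rows, so rows that do not move let the fingers close, or fill a call up. It gives the time, the measured TCP pose, the force, the opening and the grip force at its end, in the units of the state.
- robot.state(): the state, without advancing time (a new reading comes with each control period).
- vision.snapshot(name): name is "scene" or "top" or "wrist"; returns the picture (400x640x3 uint8, red, green, blue); there is no depth.
- vision.camera_info(name): a dict with "mtx" (3x3 intrinsics, pixels), "R" (3x3) and "t" (3): a world point X has camera coordinates R X + t. Camera axes: x right, y down, z forward; pixel columns grow to the right and rows downward; lengths in m; the calibration is good to about 2 mm. A picture is of the moment at which its call begins: read the wrist's pose just before it. camera_info takes no time and is no camera call; for the wrist camera it gives the pose at the moment of the call.
- robot.close_job(): hands the job in; it is judged then, once.
The state is a dict: "t": time; "qpos": joint angles; "qvel": joint speeds; "joint_torque": joint torques, N m; "tcp_pos": TCP position; "tcp_rot": TCP orientation; "contact_force": force on the tool from outside, world axes, zero at the start; "moment": the same for the moment, N m; "width": finger opening in m; "grip_force": force on a finger pad.
Only numpy, scipy, OpenCV 4.12 (cv2) and the standard library are available. Lean on these libraries where they do the work, as an engineer would, in place of code of your own. Each camera call takes 0.05 s, during which the arm holds its last target. There are 200 camera calls.

### The job

The gas scavenging dock holds two like charcoal canisters under its white hood, and only their weight tells which is spent: pull the grey carrier out from under the hood by its bar handle until it drops into the detent at the front end of its travel, and leave it there. Lift the left canister (as the robot sees it) well clear of its cup to feel its weight and set it back, then lift the right one likewise and compare. Finish holding up the heavier one, upright and still, its underside more than 12 cm above the bench so that I can draw a waste bag over it from below, with the lighter one standing in its own cup; the program ends while the robot is still holding it, and the vial and the dropper bottle left of the dock stay where they are.

Things in the scene. Friction and masses are not known exactly. Their poses are not given: they have to be found in the camera images.
- dock: fixed dock: base plate 236 x 210 x 8 mm with two rails; origin under its centre, on the bench; x along the rails away from the robot, y left, z up. White hood over x = 40 to 110 mm, bells' mouths 152 mm and top 194 mm up, hose behind it up to 270 mm. Canister spigots stand 12 mm under the bells until the carrier is out; then their axes are 100 mm in front of the hood
- carrier (a joint): travel of the carrier towards the robot (along the dock's -x), m: 0 under the hood, 0.120 in the front detent, end stop 0.123. A spring ball holds it at both places with about 8 N; between them it slides with about 1.5 N and stays where it is left. Home in the detent: above 0.117
- handle (a point): middle of the carrier's bar handle: level bar along the dock's y, black rubber sleeve 15 mm in diameter and 60 mm long, its axis 70 mm above the bench, free under and round it; it rides on the carrier, 92 mm in front of (dock -x) the line through the two cups; axes as the dock's
- canister_left: canister in the left cup (as the robot sees it): white cylinder, diameter 60, 68 mm high, blue lid to 79 mm, and a grey round spigot, diameter 22, free from 82 to 112 mm above the underside: grip that from above. Origin: centre of the underside, z up its axis. The two look alike; fresh about 0.27 kg, spent about 0.51 kg, either side; the cartridge inside shifts by 3 mm
- canister_right: canister in the right cup (as the robot sees it): white cylinder, diameter 60, 68 mm high, blue lid to 79 mm, and a grey round spigot, diameter 22, free from 82 to 112 mm above the underside: grip that from above. Origin: centre of the underside, z up its axis. The two look alike; fresh about 0.27 kg, spent about 0.51 kg, either side; the cartridge inside shifts by 3 mm
- cup_left (a point): centre of the floor of the left (dock +y) cup, 28 mm above the bench, riding on the carrier, axes as the dock's. The cup is a black ring 66 mm wide inside and 10 mm deep; the canister's origin is at this point when it is seated
- cup_right (a point): centre of the floor of the right (dock -y) cup, 28 mm above the bench, riding on the carrier, axes as the dock's. The cup is a black ring 66 mm wide inside and 10 mm deep; the canister's origin is at this point when it is seated
- frame_pad (a point): landmark, fixed: middle of the blue pad of the stereotaxic frame left of the dock. On the robot's side of the pad the frame stays under 60 mm; from 20 mm beyond it (world x) it rises to 0.39 m, and its right arm runs 0.3 m to the right, 80 to 115 mm beyond the pad, 0.19 to 0.26 m up. Pass on the robot's side of the pad, high, or above 0.45 m
- vial_gel: bystander: small glass vial with a green cap, 22 mm in diameter, 45 mm high, standing loose to the left of the dock; origin under its centre. Leave alone
- cement_bottle: bystander: white dropper bottle with a blue tip, 34 mm in diameter, 83 mm high, standing loose behind the vial to the left of the dock; origin under its centre. Leave alone

How it is judged:
On the way, in this order (a step that is already met when the one before it is completed fails the run):
1. the carrier is out in the front detent with both canisters standing in their cups (value of joint carrier above 0.117 m and horizontal distance between canister_left and cup_left below 0.007 m and distance between canister_left and cup_left below 0.009 m and angle between each of canister_left, canister_right's own z axis and vertical below 0.1 rad and contact force between each of canister_left, canister_right and dock above 1 N and horizontal distance between canister_right and cup_right below 0.007 m and distance between canister_right and cup_right below 0.009 m), for 0.2 s.
2. the left canister is lifted clear of its cup (underside more than 45 mm above the bench) while the right one stands in its cup (value of joint carrier above 0.117 m and height (world z) of canister_left above 0.045 m and angle between canister_left's own z axis and vertical below 0.25 rad and contact force between canister_left and the fingers above 1 N and contact force between canister_left and dock below 0.05 N and horizontal distance between canister_right and cup_right below 0.007 m and distance between canister_right and cup_right below 0.009 m and angle between canister_right's own z axis and vertical below 0.1 rad and contact force between canister_right and dock above 1 N), for 0.3 s.
3. the left canister is back in its cup and the right one is lifted clear (value of joint carrier above 0.117 m and height (world z) of canister_right above 0.045 m and angle between canister_right's own z axis and vertical below 0.25 rad and contact force between canister_right and the fingers above 1 N and contact force between canister_right and dock below 0.05 N and horizontal distance between canister_left and cup_left below 0.007 m and distance between canister_left and cup_left below 0.009 m and angle between canister_left's own z axis and vertical below 0.1 rad and contact force between canister_left and dock above 1 N), for 0.3 s.
At the end, for the whole second after the job is handed in: carrier in the front detent (travel over 117 mm); the heavier canister held by the fingers only, within 0.25 rad of upright, under 30 mm/s, underside over 120 mm above the bench; the lighter one (1 to 3.7 N on the dock) upright in its own cup, within 7 mm of its centre (value of joint carrier above 0.117 m and ((height (world z) of canister_left above 0.12 m and angle between canister_left's own z axis and vertical below 0.25 rad and contact force between canister_left and the fingers above 1 N and contact force between canister_left and dock below 0.05 N and linear speed of canister_left below 0.03 m/s and horizontal distance between canister_right and cup_right below 0.007 m and distance between canister_right and cup_right below 0.009 m and angle between canister_right's own z axis and vertical below 0.1 rad and contact force between canister_right and dock between 1 and 3.7 N) or (height (world z) of canister_right above 0.12 m and angle between canister_right's own z axis and vertical below 0.25 rad and contact force between canister_right and the fingers above 1 N and contact force between canister_right and dock below 0.05 N and linear speed of canister_right below 0.03 m/s and horizontal distance between canister_left and cup_left below 0.007 m and distance between canister_left and cup_left below 0.009 m and angle between canister_left's own z axis and vertical below 0.1 rad and contact force between canister_left and dock between 1 and 3.7 N))); the arm keeps its last pose, push and grip.
It fails at once if the green-capped vial was moved more than 25 mm (distance of vial_gel from where it was at the start of the episode above 0.025 m).
It fails at once if the dropper bottle was moved more than 25 mm (distance of cement_bottle from where it was at the start of the episode above 0.025 m).
It fails at once if the left canister was tipped over (angle between canister_left's own z axis and vertical above 0.6 rad).
It fails at once if the right canister was tipped over (angle between canister_right's own z axis and vertical above 0.6 rad).
It also fails if it takes over 62 s, if anything falls off the work surface, if the arm or the gripper's body presses on something with over 40 N, if the wrist force passes 120 N, or if a joint passes its speed limit or range.

## Working session

There is one attempt and no reset: what is moved stays moved. The work goes in short steps, Python scripts to look and compute and a tool call to move; the robot and the scene stay as the last step left them, time stands still between calls to the robot, and variables do not carry over. Pictures are saved under pics/ and viewed, at most 10 in all, crops included, and the job is handed in when it is done.

Besides the shell and the picture viewer there is one more tool, called after "Request:" by a JSON object that holds its "op" and its "data", one argument or row to a line. jog_arm: Moves the arm, as the interface text tells. Its arguments: {"type":"object","properties":{"steps":{"type":"string"}},"required":["steps"]}

```bash
ls; mkdir -p pics; python3 - <<'E'
from plant import robot, vision
import cv2, numpy as np
for n in ("scene","top"):
    im=vision.snapshot(n); cv2.imwrite(f"pics/{n}0.png",im[:,:,::-1])
    c=vision.camera_info(n); print(n,np.round(c["mtx"],1).tolist(),np.round(c["R"],3).tolist(),np.round(c["t"],3).tolist())
s=robot.state(); print({k:np.round(v,3).tolist() for k,v in s.items()}, robot.tcp_to_grasp)
E
```

```text
pics
scene [[498.6, 0.0, 313.5], [0.0, 498.6, 191.7], [0.0, 0.0, 1.0]] [[-0.497, -0.868, -0.006], [-0.598, 0.347, -0.722], [0.629, -0.355, -0.692]] [0.056, 0.472, 0.524]
top [[520.5, 0.0, 322.9], [0.0, 520.5, 200.5], [0.0, 0.0, 1.0]] [[-0.46, -0.888, -0.016], [-0.726, 0.387, -0.568], [0.51, -0.25, -0.823]] [0.028, 0.516, 0.746]
{'t': 0.1, 'qpos': [-1.217, 0.6, -0.003, 1.6, 0.002, 0.943, -0.08], 'qvel': [0.001, -0.001, 0.0, -0.004, -0.002, 0.001, -0.003], 'joint_torque': [0.005, -77.8, 1.57, -25.863, 0.013, 0.005, 0.0], 'tcp_pos': [0.303, 0.658, 0.208], 'tcp_rot': [-0.0, 0.214, 0.977, -0.001], 'contact_force': [0.489, -0.442, -0.212], 'moment': [-0.042, 0.02, -0.007], 'grip_force': 0.0, 'width': 0.086} 0.0187
```

View pics/scene0.png

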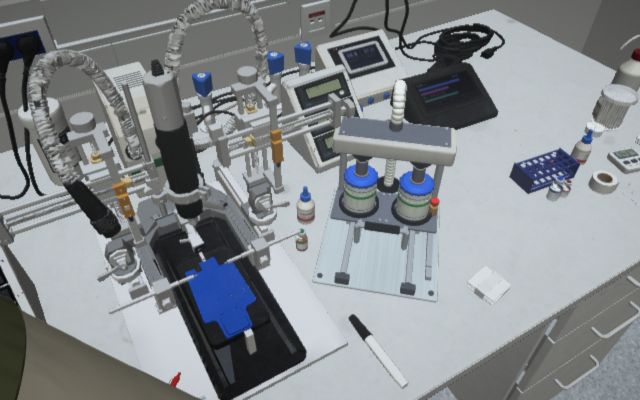

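View pics/top0.png

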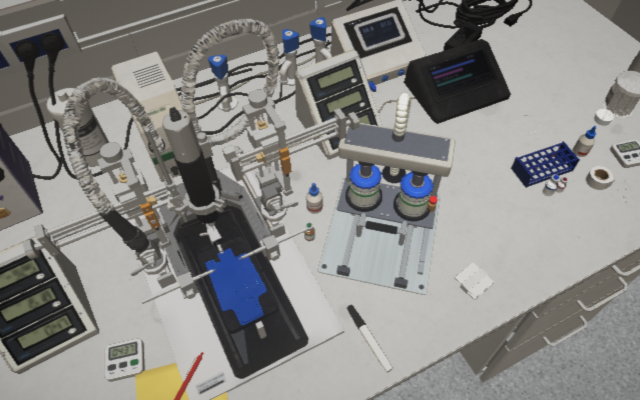

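```bash
python3 - <<'E'
import cv2,numpy as np
a=cv2.imread("pics/scene0.png")[70:310,290:470]; b=cv2.imread("pics/top0.png")[85:300,290:470]
b=cv2.copyMakeBorder(b,0,25,0,0,cv2.BORDER_CONSTANT)
cv2.imwrite("pics/z0.png",cv2.resize(np.hstack([a,b]),None,fx=2.2,fy=2.2,interpolation=cv2.INTER_CUBIC))
for n in("scene0","top0"):
    im=cv2.imread(f"pics/{n}.png"); h=cv2.cvtColor(im,cv2.COLOR_BGR2HSV)
    m=cv2.inRange(h,(105,150,80),(125,255,255)); k,l,s,c=cv2.connectedComponentsWithStats(m)
    print(n,[(s[i].tolist(),c[i].round(1).tolist()) for i in range(1,k) if s[i][4]>60 and 300<c[i][0]<460 and c[i][1]>150])
E
cat > h.py <<'E'
import numpy as np
from plant import vision
C={n:vision.camera_info(n) for n in("scene","top")}
def ray(n,u,v,c=None):
    c=c or C[n]; d=c["R"].T@np.linalg.solve(c["mtx"],[u,v,1.]); return -c["R"].T@c["t"],d
def plane(n,u,v,z,c=None):
    o,d=ray(n,u,v,c); return o+d*(z-o[2])/d[2]
def proj(n,X,c=None):
    c=c or C[n]; p=c["mtx"]@(c["R"]@np.asarray(X)+c["t"]); return p[:2]/p[2]
E
python3 - <<'E'
from h import *
for n,pts in(("scene",[(316,288),(437,299)]),("top",[(320,281),(428,292)])):
    for p in pts: print(n,p,plane(n,*p,.008).round(4))
E
```

```text
scene0 [([344, 165, 34, 23, 449], [360.4, 177.7]), ([399, 172, 36, 24, 472], [416.1, 184.8])]
top0 [([350, 164, 31, 24, 425], [364.9, 177.2]), ([401, 172, 32, 26, 450], [415.7, 186.4])]
scene (316, 288) [ 0.4088 -0.1739  0.008 ]
scene (437, 299) [ 0.2904 -0.3354  0.008 ]
top (320, 281) [ 0.403  -0.1711  0.008 ]
top (428, 292) [ 0.2887 -0.3389  0.008 ]
```

View pics/z0.png

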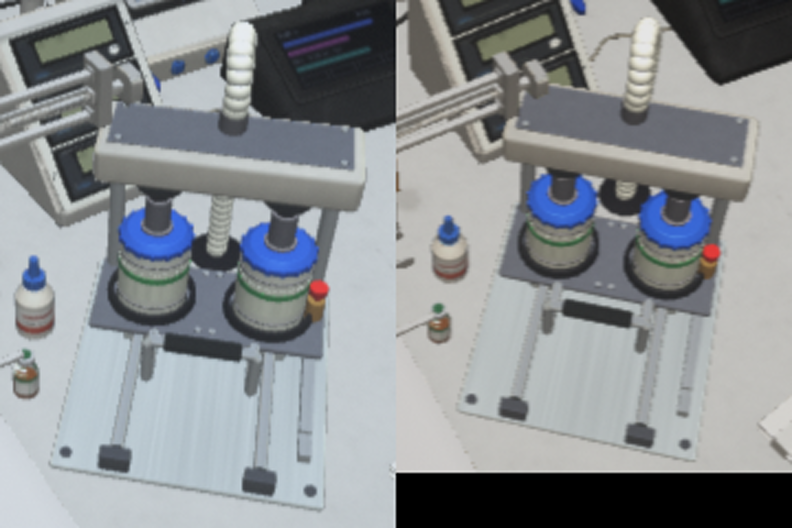

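```bash
cat > fit.py <<'E'
from h import *
from scipy.optimize import least_squares
obs=[("scene",316,288,"cl"),("scene",437,299,"cr"),("top",320,281,"cl"),("top",428,292,"cr"),
("scene",382.7,227.7,"h"),("top",381.8,227.7,"h"),("scene",361,176.5,"l"),("scene",417,184,"r"),("top",365.5,176,"l"),("top",417,185,"r")]
def pts(p):
    x,y,a,s=p; R=np.array([[np.cos(a),-np.sin(a),0],[np.sin(a),np.cos(a),0],[0,0,1]])
    L=dict(cl=(-.118,.105,.008),cr=(-.118,-.105,.008),h=(-.032,0,.070),l=(.06,s,.1015),r=(.06,-s,.1015))
    return {k:R@v+[x,y,0] for k,v in L.items()}
def f(p):
    P=pts(p); return np.ravel([proj(n,P[k])-[u,v] for n,u,v,k in obs])
r=least_squares(f,[.445,-.32,-.62,.05],x_scale=[.1,.1,.1,.05],loss="soft_l1")
print(r.x.round(4)); print(f(r.x).reshape(-1,2).round(1).tolist())
E
python3 - <<'E'
from fit import *
for n,u,v,k in obs[4:]: print(n,k,plane(n,u,v,.07 if k=="h" else .1015).round(4))
P=pts(r.x); print({k:v.round(3).tolist() for k,v in P.items()})
a=r.x[2];ex=np.array([np.cos(a),np.sin(a),0]); print("handle out",P["h"]-.12*ex,"cans out",P["l"]-.12*ex,P["r"]-.12*ex)
for n,u,v in(("scene",301.5,246),("scene",306,220)): print("bystander",plane(n,u,v,0))
print("pad",plane("scene",220,298,.05))
from plant import robot
c=vision.camera_info("wrist"); s=robot.state()
from scipy.spatial.transform import Rotation as Ro
q=s["tcp_rot"]; M=Ro.from_quat([q[1],q[2],q[3],q[0]]).as_matrix(); print(M.round(3)); print(M.T@(-c["R"].T@c["t"]-s["tcp_pos"]))
E
```

```text
[ 0.4423 -0.3323 -0.6803  0.05  ]
[[-1.0, -4.0], [4.4, 1.5], [-0.7, -7.0], [1.6, 1.6], [1.0, 1.4], [0.7, 0.6], [-0.5, 0.1], [-0.3, -1.6], [-0.9, -0.1], [-0.7, -1.3]]
scene h [ 0.421  -0.3126  0.07  ]
top h [ 0.4192 -0.3118  0.07  ]
scene l [ 0.5202 -0.3321  0.1015]
scene r [ 0.4539 -0.4068  0.1015]
top l [ 0.5195 -0.3326  0.1015]
top r [ 0.4543 -0.4085  0.1015]
{'cl': [0.417, -0.176, 0.008], 'cr': [0.285, -0.34, 0.008], 'h': [0.417, -0.312, 0.07], 'l': [0.52, -0.331, 0.102], 'r': [0.458, -0.409, 0.102]}
handle out [ 0.32417836 -0.23673391  0.07      ] cans out [ 0.4271667  -0.25571506  0.1015    ] [ 0.36422605 -0.33349685  0.1015    ]
bystander [ 5.07217008e-01 -2.00030621e-01  1.11022302e-16]
bystander [ 0.55988053 -0.23885539  0.        ]
pad [ 0.44135739 -0.02075674  0.05      ]
[[-0.909  0.418 -0.   ]
 [ 0.418  0.909 -0.001]
 [-0.    -0.001 -1.   ]]
[ 0.07047294 -0.00050924 -0.16333733]
```

Request:
{"op": "jog_arm", "data": {
  "steps": "0 0 0 0 -0.9 -0.9 85;0 0 0 0 -0.9 -0.9 85;0 0 0 0 -0.9 -0.9 85;0 0 0 0 -0.9 -0.9 85;0 0 0 0 -0.9 -0.9 85"
}}

```text
t: 0.52
tcp_pos: [0.2457, 0.5346, 0.3447]
tcp_rot: [-0.0, 0.214, 0.977, -0.001]
contact_force: [0.8, 1.3, 0.0]
width: 0.0846
grip_force: 0.0
```

```bash
sed -i 's/316,288/313.6,281.4/;s/437,299/436.8,301/;s/320,281/318,270.5/;s/428,292/424.5,293.6/' fit.py; python3 - <<'E'
from fit import *
P=pts(r.x); print({k:v.round(3).tolist() for k,v in P.items()})
a=r.x[2];ex=np.array([np.cos(a),np.sin(a),0]); print("handle out",P["h"]-.12*ex,"cans out",P["l"]-.12*ex,P["r"]-.12*ex)
E
```

```text
[ 0.4438 -0.3321 -0.7185  0.0501]
[[-1.3, -0.3], [1.1, 0.5], [-1.0, 0.7], [1.9, 0.9], [-0.3, 0.8], [-0.4, -0.1], [0.3, -0.9], [0.4, -1.2], [-0.0, -1.2], [-0.1, -0.8]]
{'cl': [0.424, -0.175, 0.008], 'cr': [0.286, -0.334, 0.008], 'h': [0.42, -0.311, 0.07], 'l': [0.522, -0.334, 0.102], 'r': [0.456, -0.409, 0.102]}
handle out [ 0.32941128 -0.23209123  0.07      ] cans out [ 0.43163621 -0.25494985  0.1015    ] [ 0.36569768 -0.33035491  0.1015    ]
```

Request:
{"op": "jog_arm", "data": {
  "steps": "0 0 0 0 -0.9 -0.9 85;0 0 0 0 -0.9 -0.9 85;0 0 0 0 -0.9 -0.9 85;0 0 0.4 -0.5 -0.6 -0.9 60;0 0 0.8 -1 0 -0.9 60"
}}

```text
t: 0.93
tcp_pos: [0.2416, 0.4245, 0.4809]
tcp_rot: [-0.001, 0.262, 0.965, 0.0]
contact_force: [0.8, 2.4, 0.1]
width: 0.0634
grip_force: 0.0
```

Request:
{"op": "jog_arm", "data": {
  "steps": "0 0 0.8 -1 0 0 60;0 0 0.8 -1 0 0 60;0 0 0.8 -1 0 0 60;0 0 0.8 -1 0 0 60;0 0 0.8 -1 0 0 60"
}}

```text
t: 1.35
tcp_pos: [0.3629, 0.332, 0.4788]
tcp_rot: [0.0, 0.43, 0.903, -0.0]
contact_force: [0.4, 0.1, 0.1]
width: 0.0601
grip_force: 0.0
```

Request:
{"op": "jog_arm", "data": {
  "steps": "0 0 0.7 -1 -0.1 0 60;0 0 0.7 -1 -0.1 0 60;0 0 0.7 -1 -0.1 0 60;0 0 0.7 -1 -0.1 0 60;0 0 0.7 -1 -0.1 0 60"
}}

```text
t: 1.77
tcp_pos: [0.4297, 0.1973, 0.4788]
tcp_rot: [-0.0, 0.562, 0.827, -0.0]
contact_force: [0.1, 0.6, -1.3]
width: 0.06
grip_force: 0.0
```

Request:
{"op": "jog_arm", "data": {
  "steps": "0 0 0.7 -1 0 0 60;0 0 0.7 -1 0 0 60;0 0 0.7 -1 0 0 60;0 0 0.7 -1 0 0 60;0 0 0.7 -1 0 0 60"
}}

```text
t: 2.18
tcp_pos: [0.4675, 0.0529, 0.4789]
tcp_rot: [-0.0, 0.681, 0.732, -0.0]
contact_force: [0.5, -0.5, 0.2]
width: 0.0599
grip_force: 0.0
```

Request:
{"op": "jog_arm", "data": {
  "steps": "0 0 0.7 -1 0 0 60;0 0 0.7 -1 0 0 60;0 0 0.7 -1 0 0 60;0 0 0.7 -1 0 0 60;0 0 0.7 -1 0 0 60"
}}

```text
t: 2.6
tcp_pos: [0.4601, -0.0963, 0.4789]
tcp_rot: [-0.0, 0.785, 0.62, -0.0]
contact_force: [-0.3, 0.0, 1.1]
width: 0.0599
grip_force: 0.0
```

Request:
{"op": "jog_arm", "data": {
  "steps": "0 0 0.7 -1 0 0 50;0 0 0.7 -1 0 0 50;0 0 0.7 -1 0 0 50;0 0 0.7 -1 0 0 50;0 0 0.7 -1 0 0 50"
}}

```text
t: 3.02
tcp_pos: [0.4081, -0.2364, 0.4789]
tcp_rot: [-0.0, 0.87, 0.494, -0.0]
contact_force: [0.3, -0.4, 0.4]
width: 0.0499
grip_force: 0.0
```

Request:
{"op": "jog_arm", "data": {
  "steps": "0 0 0.8 -1 0.5 0 50;0 0 0.8 -1 0.5 0.5 50;0 0 0 0 0.3 1 50;0 0 0 0 0 1 50;0 0 0 0 0 1 50"
}}

```text
t: 3.43
tcp_pos: [0.4085, -0.3082, 0.3727]
tcp_rot: [0.0, 0.902, 0.432, -0.0]
contact_force: [-0.3, 0.7, -1.1]
width: 0.0502
grip_force: 0.0
```

```bash
cat > go.py <<'E'
import numpy as np,sys
from plant import robot
from scipy.spatial.transform import Rotation as Ro
def to(target,axes_y=None,tilt=None):
    s=robot.state(); q=s["tcp_rot"]; M=Ro.from_quat([q[1],q[2],q[3],q[0]])
    print("t",round(s["t"],2),"tcp",np.round(s["tcp_pos"],4),"yaw_y",np.degrees(np.arctan2(*M.as_matrix()[1::-1,1])).round(2))
    print("shift units",(M.inv().apply(np.array(target)-s["tcp_pos"])/.03).round(2),"F",np.round(s["contact_force"],2))
    if axes_y is not None:
        y=np.array([np.cos(axes_y),np.sin(axes_y),0]); z=np.array([0,0,-1.]); T=Ro.from_matrix(np.c_[np.cross(y,z),y,z])
        print("turn units",(np.degrees((M.inv()*T).as_rotvec())/5).round(2))
E
python3 - <<'E'
from go import to
from h import *
import cv2
to([.42,-.311,.14],-.7185)
c=vision.camera_info("wrist"); im=vision.snapshot("wrist"); cv2.imwrite("pics/w1.png",im[:,:,::-1])
print(proj("wrist",[.42,-.311,.07],c),proj("wrist",[.522,-.334,.107],c),proj("wrist",[.456,-.409,.107],c))
E
```

```text
t 3.43 tcp [ 0.4085 -0.3082  0.3727] yaw_y -38.78
shift units [0.17 0.36 7.76] F [-0.35  0.69 -1.14]
turn units [0.   0.   0.48]
[323.66656279 156.18318395] [387.81254505 128.58708827] [380.62748468 193.51410511]
```

View pics/w1.png

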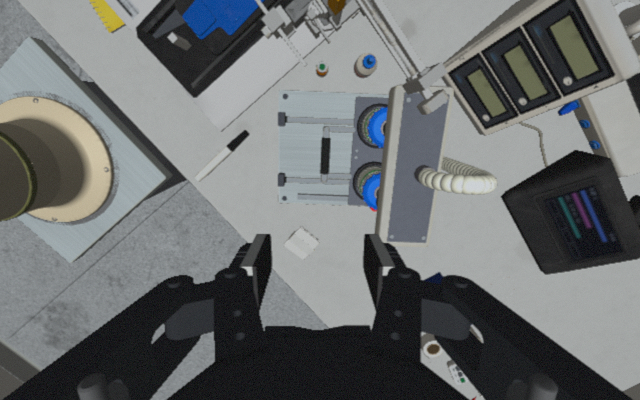

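Request:
{"op": "jog_arm", "data": {
  "steps": "0 0 0.5 0.2 0.35 1 50;0 0 0 0 0 1 50;0 0 0 0 0 1 50;0 0 0 0 0 1 50;0 0 0 0 0 1 50"
}}

```text
t: 3.9
tcp_pos: [0.4212, -0.3092, 0.2234]
tcp_rot: [0.0, 0.91, 0.414, 0.0]
contact_force: [1.0, -0.3, 0.2]
width: 0.05
grip_force: 0.0
```

Request:
{"op": "jog_arm", "data": {
  "steps": "0 0 0 0 0 1 50;0 0 0 0 0 0.8 50;0 0 0 0 0 0 50;0 0 0 0 0 0 50;0 0 0 0 0 0 50"
}}

```text
t: 4.32
tcp_pos: [0.4215, -0.31, 0.1716]
tcp_rot: [0.001, 0.911, 0.413, 0.0]
contact_force: [-0.4, 0.2, 0.8]
width: 0.05
grip_force: 0.0
```

```bash
python3 - <<'E'
from go import to
from h import *
import cv2
to([.42,-.311,.051],-.7185)
c=vision.camera_info("wrist"); im=vision.snapshot("wrist")[:,:,::-1].copy(); cv2.imwrite("pics/w2.png",im)
p=proj("wrist",[.42,-.311,.07],c); print(p)
g=im.max(2); m=(g<60).astype(np.uint8); k,l,s,cc=cv2.connectedComponentsWithStats(m)
for i in range(1,k):
    if s[i][4]>150: print(s[i],cc[i].round(1),plane("wrist",*cc[i],.07,c).round(4))
E
```

```text
t 4.32 tcp [ 0.4215 -0.31    0.1716] yaw_y -41.19
shift units [-0.06 -0.02  4.02] F [-0.37  0.23  0.83]
turn units [ 0.02 -0.   -0.  ]
[316.82720758 191.60393891]
[   0    0  195  101 9405] [98.  35.2] [ 0.3714 -0.0877  0.07  ]
[370  98  56  73 582] [385.8 127.7] [ 0.5073 -0.3071  0.07  ]
[423 129  20  37 433] [432.9 143.7] [ 0.5315 -0.3475  0.07  ]
[  0 131 111 123 905] [ 68.1 201.9] [ 0.2295 -0.158   0.07  ]
[165 150  34  33 438] [181.3 166.7] [ 0.3394 -0.2079  0.07  ]
[312 161  14  60 820] [318.5 190.2] [ 0.4221 -0.311   0.07  ]
[    3   192   629   208 49664] [318.  343.3] [ 0.3022 -0.4476  0.07  ]
[623 207  17  16 153] [633.3 215. ] [ 0.642  -0.5377  0.07  ]
[514 231  49  43 919] [532.4 247.1] [ 0.5483 -0.5024  0.07  ]
[600 244  40  31 567] [621.1 261. ] [ 0.6104 -0.5781  0.07  ]
```

View pics/w2.png

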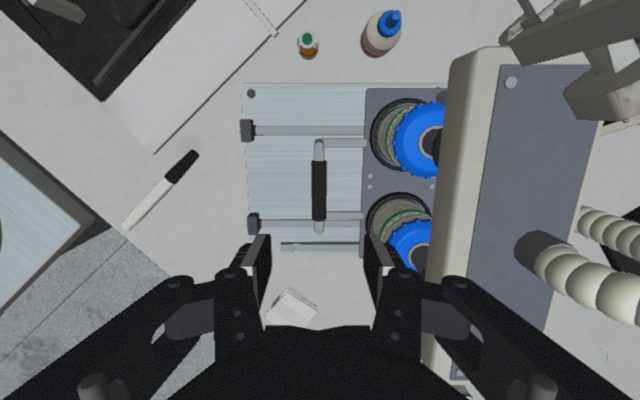

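Request:
{"op": "jog_arm", "data": {
  "steps": "0 0 0 0 0.05 0.8 50;0 0 0 0 0 0.8 50;0 0 0 0 0 0.8 50;0 0 0 0 0 0.8 50;0 0 0 0 0 0.8 50"
}}

```text
t: 4.78
tcp_pos: [0.4236, -0.3108, 0.0509]
tcp_rot: [0.001, 0.91, 0.414, 0.001]
contact_force: [0.3, 0.3, 0.6]
width: 0.0501
grip_force: 0.0
```

Request:
{"op": "jog_arm", "data": {
  "steps": "0 0 0 0 0 0 50;0 0 0 0 0 0 10;0 0 0 0 0 0 5;0 0 0 0 0 0 0;0 0 0 0 0 0 0"
}}

```text
t: 5.2
tcp_pos: [0.4229, -0.311, 0.0519]
tcp_rot: [0.001, 0.911, 0.413, 0.001]
contact_force: [0.1, 0.8, 6.6]
width: 0.0074
grip_force: 48.9
```

Request:
{"op": "jog_arm", "data": {
  "steps": "0 0 0 0 0 0 0;0 0 0 0 0 0 0;0 0 0 0 0 0 0;0 0 0 0 0 0 0;0 0 0 0 0 0 0"
}}

```text
t: 5.62
tcp_pos: [0.423, -0.311, 0.0519]
tcp_rot: [0.001, 0.911, 0.413, 0.001]
contact_force: [-0.2, 0.7, 7.4]
width: 0.0075
grip_force: 48.9
```

```bash
python3 - <<'E'
from plant import vision
import cv2,numpy as np
a=vision.snapshot("scene")[130:290,300:460,::-1]; b=vision.snapshot("wrist")[120:320,220:420,::-1]
cv2.imwrite("pics/g1.png",np.hstack([cv2.resize(a,(400,400),interpolation=cv2.INTER_CUBIC),cv2.resize(b,(400,400),interpolation=cv2.INTER_CUBIC)]))
E
```

```text
(no output)
```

View pics/g1.png

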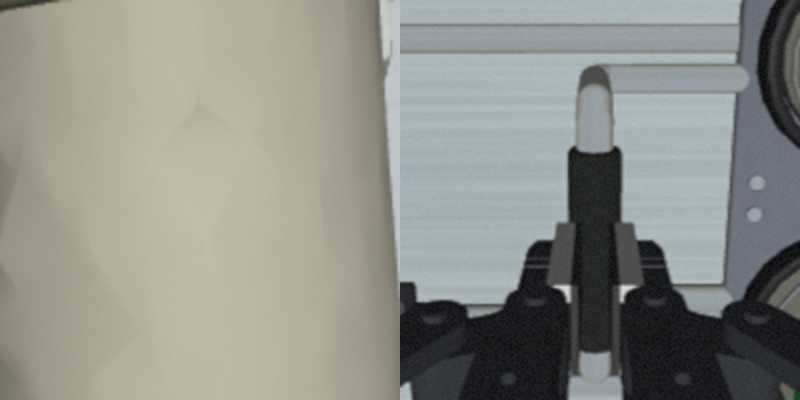

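Request:
{"op": "jog_arm", "data": {
  "steps": "0 0 0 0 -0.2 0 0;0 0 0 0 -0.3 0 0;0 0 0 0 -0.5 0 0;0 0 0 0 -0.5 0 0;0 0 0 0 -0.4 0 0"
}}

```text
t: 6.13
tcp_pos: [0.3829, -0.2761, 0.0546]
tcp_rot: [0.005, 0.911, 0.413, 0.004]
contact_force: [2.2, -1.3, 53.6]
width: -0.0002
grip_force: 27.1
```

```bash
python3 - <<'E'
from plant import vision,robot
import cv2,numpy as np
b=vision.snapshot("wrist")[60:360,120:520,::-1]
cv2.imwrite("pics/g2.png",cv2.resize(b,(800,600),interpolation=cv2.INTER_CUBIC)); s=robot.state(); print(s["contact_force"],s["moment"],s["width"],s["tcp_pos"])
E
```

```text
[-4.60297719  3.44320543 61.12962182] [0.37924456 0.44385494 0.03909023] 1.943085388798538e-05 [ 0.38026205 -0.27371606  0.05454438]
```

View pics/g2.png

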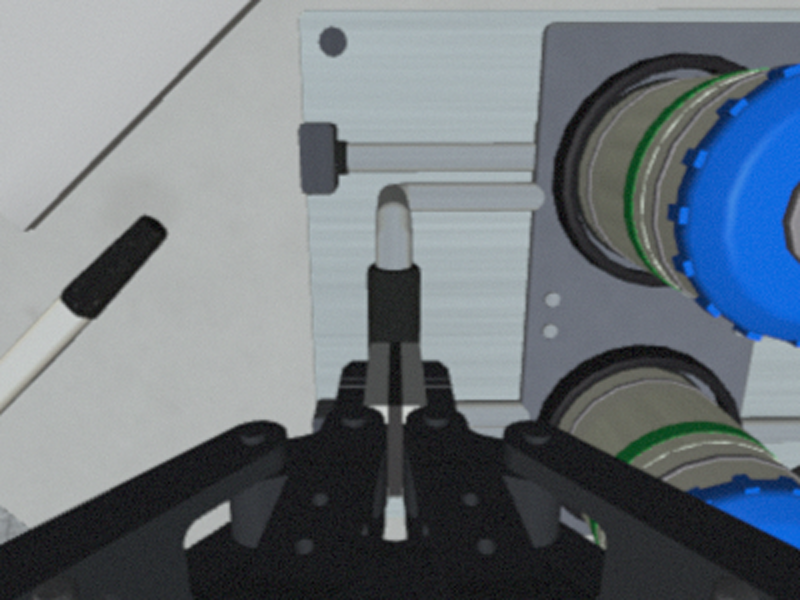

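```bash
python3 - <<'E'
from h import *
from go import *
s=robot.state(); c=vision.camera_info("wrist"); print(c["mtx"].round(1).tolist())
q=s["tcp_rot"]; M=Ro.from_quat([q[1],q[2],q[3],q[0]]).as_matrix()
for dz in(0,-.01,-.019,-.03,.02):
    for dx in(0,.011): 
        p=proj("wrist",s["tcp_pos"]+M@[dx,0,dz],c); print(dz,dx,((p-[120,60])*2).round(1))
# bar height via sleeve width: 50px/2 = 25px
print("depth if 15mm =",c["mtx"][0,0]*.015/25, "cam z",(-c["R"].T@c["t"])[2])
E
```

```text
[[281.8, 0.0, 317.1], [0.0, 281.8, 196.3], [0.0, 0.0, 1.0]]
0 0 [395.7 341.7]
0 0.011 [395.7 308.4]
-0.01 0 [395.8 355. ]
-0.01 0.011 [395.8 320. ]
-0.019 0 [395.9 368.3]
-0.019 0.011 [395.9 331.6]
-0.03 0 [396.1 386.7]
-0.03 0.011 [396.1 347.8]
0.02 0 [395.5 319. ]
0.02 0.011 [395.5 288.8]
depth if 15mm = 0.16905641009553185 cam z 0.21809713520932453
```

```bash
python3 - <<'E'
from h import *
from go import *
import cv2
s=robot.state(); c=vision.camera_info("wrist")
def mat(q): return Ro.from_quat([q[1],q[2],q[3],q[0]]).as_matrix()
M=mat(s["tcp_rot"]); Rc=c["R"]@M; oc=M.T@(-c["R"].T@c["t"]-s["tcp_pos"]); print(oc.round(4)); print(Rc.round(3))
o=[];d=[]
for f,p,q,box in(("w1",[.4085,-.3082,.3727],[0,.902,.432,0],(310,120,340,185)),("w2",[.4215,-.31,.1716],[.001,.911,.413,0],(305,150,335,230))):
    im=cv2.imread(f"pics/{f}.png"); x0,y0,x1,y1=box; m=(im[y0:y1,x0:x1].max(2)<60).astype(np.uint8)
    k,l,st,cc=cv2.connectedComponentsWithStats(m); i=1+st[1:,4].argmax(); uv=cc[i]+[x0,y0]; print(f,uv,st[i])
    Mt=mat(np.array(q)/np.linalg.norm(q)); R=Rc@Mt.T; o.append(np.array(p)+Mt@oc); d.append(R.T@np.linalg.solve(c["mtx"],[*uv,1]))
for n,u,v in(("scene",382.7,227.7),("top",381.8,227.7)):
    a,b=ray(n,u,v); o.append(a); d.append(b)
def tri(ix):
    A=0;B=0
    for i in ix:
        e=d[i]/np.linalg.norm(d[i]); Q=np.eye(3)-np.outer(e,e); A=A+Q; B=B+Q@o[i]
    return np.linalg.solve(A,B).round(4)
for ix in([0,1],[0,2],[1,2],[1,3],[0,1,2,3]): print(ix,tri(ix))
E
```

```text
[ 0.069  -0.0006 -0.1634]
[[-0.     1.    -0.001]
 [-0.962 -0.    -0.274]
 [-0.274  0.001  0.962]]
w1 [324.84586466 155.16541353] [ 11  18   9  36 266]
w2 [318.50487805 190.22317073] [  7  11  14  60 820]
[0, 1] [ 0.4228 -0.3103  0.0742]
[0, 2] [ 0.4219 -0.3119  0.0695]
[1, 2] [ 0.4216 -0.312   0.0695]
[1, 3] [ 0.4212 -0.3126  0.0662]
[0, 1, 2, 3] [ 0.4215 -0.3121  0.0683]
```

Request:
{"op": "jog_arm", "data": {
  "steps": "0 0 0 0 0 -0.3 45;0 0 0 0 0 0 45;0 0 0 0 0 0 45;0 0 0 0 0 0 45;0 0 0 0 0 0 45"
}}

```text
t: 6.6
tcp_pos: [0.3792, -0.2727, 0.0591]
tcp_rot: [0.0, 0.911, 0.413, 0.0]
contact_force: [0.6, 0.2, 1.1]
width: 0.0449
grip_force: 0.0
```

Request:
{"op": "jog_arm", "data": {
  "steps": "0 0 0 0 0 0.3 45;0 0 0 0 0 0.3 45;0 0 0 0 0 0.3 45;0 0 0 0 0 0.2 45;0 0 0 0 0 0 45"
}}

```text
t: 7.02
tcp_pos: [0.3785, -0.2726, 0.0249]
tcp_rot: [-0.001, 0.911, 0.413, -0.001]
contact_force: [-0.8, 0.2, 0.1]
width: 0.0447
grip_force: 0.0
```

```bash
python3 - <<'E'
from h import *
from go import *
import cv2
to([.38,-.2737,.028],-.7185)
c=vision.camera_info("wrist"); im=vision.snapshot("wrist")[:,:,::-1].copy()
cv2.imwrite("pics/w3.png",cv2.resize(im[40:340,120:520],(800,600),interpolation=cv2.INTER_CUBIC))
E
```

```text
t 7.02 tcp [ 0.3785 -0.2726  0.0249] yaw_y -41.2
shift units [ 0.01  0.06 -0.1 ] F [-0.79  0.15  0.07]
turn units [-0.02  0.   -0.01]
```

View pics/w3.png

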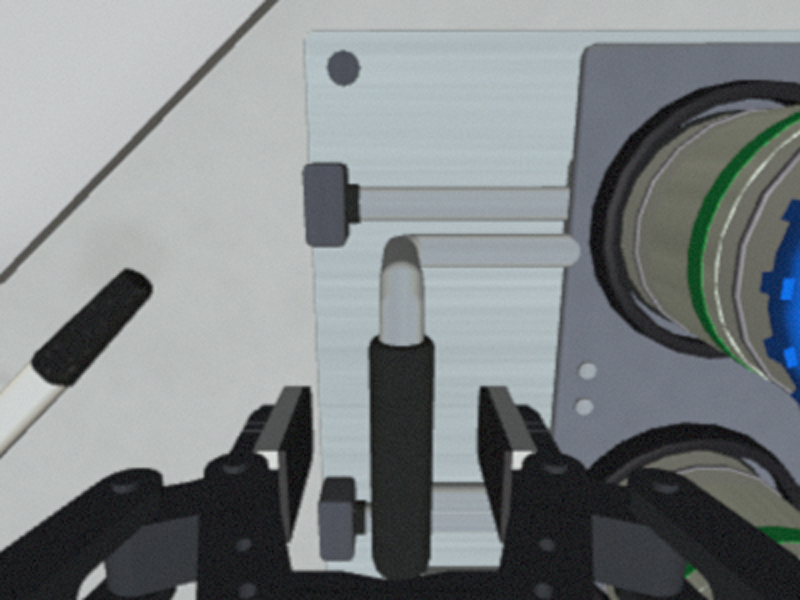

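Request:
{"op": "jog_arm", "data": {
  "steps": "0 0 0 0 0 0 10;0 0 0 0 0 0 5;0 0 0 0 0 0 0;0 0 0 0 0 0 0;0 0 0 0 0 0 0"
}}

```text
t: 7.48
tcp_pos: [0.3793, -0.2731, 0.0265]
tcp_rot: [0.001, 0.911, 0.413, 0.0]
contact_force: [-1.1, -1.0, 5.8]
width: 0.0131
grip_force: 58.5
```

Request:
{"op": "jog_arm", "data": {
  "steps": "0 0 0 0 -0.2 0 0;0 0 0 0 -0.3 0 0;0.4 0 0 0 -0.3 0 0;0.5 0 0 0 -0.3 0 0;0.5 0 0 0 0 0 0"
}}

```text
t: 7.9
tcp_pos: [0.352, -0.2492, 0.0273]
tcp_rot: [-0.058, 0.909, 0.412, -0.026]
contact_force: [0.6, 2.7, 6.4]
width: 0.0131
grip_force: 59.5
```

Request:
{"op": "jog_arm", "data": {
  "steps": "0.4 0 0 0 -0.3 0.03 0;0.4 0 0 0 -0.3 0.04 0;0.4 0 0 0 -0.3 0.05 0;0.3 0 0 0 -0.1 0.02 0;0 0 0 0 0 0 0"
}}

```text
t: 8.32
tcp_pos: [0.3308, -0.2308, 0.0274]
tcp_rot: [-0.116, 0.903, 0.41, -0.053]
contact_force: [-1.3, -0.4, 9.8]
width: 0.0129
grip_force: 63.2
```

```bash
python3 - <<'E'
from go import *
s=robot.state();print(s["qpos"].round(3) if hasattr(s["qpos"],"round") else s["qpos"]); q=s["tcp_rot"]; M=Ro.from_quat([q[1],q[2],q[3],q[0]]).as_matrix()
print("grasp-ish at z=.07:",s["tcp_pos"]-M[:,2]*(.07-s["tcp_pos"][2])/-M[2,2]*-1*-1, s["tcp_pos"]+M[:,2]*(.07-s["tcp_pos"][2])/M[2,2],s["contact_force"])
E
```

```text
[ 0.203  0.715  0.466  2.293 -0.657  0.555  0.511]
grasp-ish at z=.07: [ 0.33918905 -0.2380796   0.07      ] [ 0.33918905 -0.2380796   0.07      ] [-1.29646789 -0.42855565  9.8193646 ]
```

Request:
{"op": "jog_arm", "data": {
  "steps": "0 0 0 0 -0.15 0.03 0;0 0 0 0 -0.1 0.02 0;0 0 0 0 -0.1 0.02 0;0 0 0 0 0 0 0;0 0 0 0 0 0 0"
}}

```text
t: 8.73
tcp_pos: [0.3225, -0.2235, 0.0275]
tcp_rot: [-0.116, 0.903, 0.41, -0.053]
contact_force: [-2.4, -1.2, -10.6]
width: 0.013
grip_force: 61.2
```

```bash
cat > hd.py <<'E'
from go import *
def hd():
    s=robot.state(); q=s["tcp_rot"]; M=Ro.from_quat([q[1],q[2],q[3],q[0]]).as_matrix()
    h=s["tcp_pos"]+M[:,2]*(.07-s["tcp_pos"][2])/M[2,2]
    print(s["tcp_pos"],h,"trav",np.hypot(*(h-[.4221,-.311,.07])[:2]),"F along pull",np.dot(s["contact_force"],[.7528,-.6583,0]),s["contact_force"])
E
python3 -c "
from hd import *; hd()"
```

```text
[ 0.32250753 -0.22354701  0.0275396 ] [ 0.33082935 -0.23081034  0.07      ] trav 0.12149367599832284 F along pull -1.0292420046851716 [ -2.37450886  -1.1518886  -10.59674139]
```

Request:
{"op": "jog_arm", "data": {
  "steps": "0 0 0 0 -0.06 0.01 0;0 0 0 0 0 0 0;0 0 0 0 -0.06 0.01 0;0 0 0 0 0 0 0;0 0 0 0 0 0 0"
}}

```text
t: 9.15
tcp_pos: [0.3219, -0.2231, 0.0276]
tcp_rot: [-0.113, 0.904, 0.41, -0.052]
contact_force: [3.1, -4.8, -23.4]
width: 0.0131
grip_force: 60.2
```

```bash
python3 -c "
from hd import *; hd()"
```

```text
[ 0.32193526 -0.22309607  0.02757332] [ 0.33011106 -0.23018779  0.07      ] trav 0.12244418203858938 F along pull 5.472955388173657 [  3.06455978  -4.80928875 -23.43108313]
```

Request:
{"op": "jog_arm", "data": {
  "steps": "0 0 0 0 0 0 45;0 0 0 0 0 0 45;0 0 0 0 0 0 45;0 0 0 0 -0.2 -0.9 45;0 0 0 0 -0.2 -0.9 45"
}}

```text
t: 9.57
tcp_pos: [0.3207, -0.222, 0.0837]
tcp_rot: [-0.117, 0.903, 0.41, -0.053]
contact_force: [-0.1, -0.2, 1.0]
width: 0.045
grip_force: 0.0
```

Request:
{"op": "jog_arm", "data": {
  "steps": "0 0 0 0 -0.2 -0.95 45;-0.6 0 0 0 0 -0.95 45;-0.7 0 0 0 0 -1 45;-0.7 0 0 0 0.2 -1 45;-0.6 0 0 0 0.2 -1 45"
}}

```text
t: 9.98
tcp_pos: [0.346, -0.2441, 0.229]
tcp_rot: [-0.012, 0.911, 0.413, -0.005]
contact_force: [0.9, 0.1, 0.6]
width: 0.0449
grip_force: 0.0
```

Request:
{"op": "jog_arm", "data": {
  "steps": "0 0 0 0 0 -0.5 45;0 0 0 0 0 0 45;0 0 0 0 0 0 45;0 0 0 0 0 0 45;0 0 0 0 0 0 45"
}}

```text
t: 10.4
tcp_pos: [0.3464, -0.2443, 0.2418]
tcp_rot: [-0.013, 0.911, 0.413, -0.006]
contact_force: [-0.2, 0.1, -0.3]
width: 0.0447
grip_force: 0.0
```

```bash
python3 - <<'E'
from h import *
from go import *
import cv2
to([.4331,-.254,.3],-.7185)
c=vision.camera_info("wrist"); W=vision.snapshot("wrist")[:,:,::-1].copy(); cv2.imwrite("pics/w4.png",W)
S=vision.snapshot("scene")[:,:,::-1].copy()
for n,im,cc in(("wrist",W,c),("scene",S,C["scene"])):
  for nm,X in(("h",[.3294,-.2321,.07]),("Ltop",[.4316,-.255,.14]),("Rtop",[.3657,-.3304,.14])): print(n,nm,proj(n,X,cc).round(1))
E
```

```text
t 10.4 tcp [ 0.3464 -0.2443  0.2418] yaw_y -41.18
shift units [ 1.66  2.33 -2.01] F [-0.21  0.07 -0.32]
turn units [-0.33  0.01 -0.  ]
wrist h [304.1 176.7]
wrist Ltop [398.  139.7]
wrist Rtop [390.2 239.8]
scene h [374.6 285.7]
scene Ltop [353.  207.2]
scene Rtop [417.  216.1]
```

View pics/w4.png

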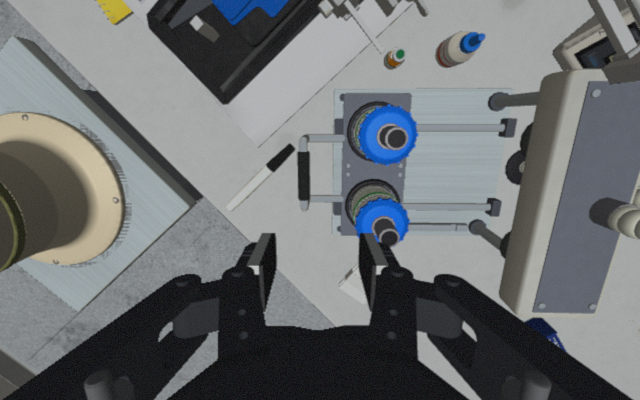

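```bash
cat > spig.py <<'E'
from h import *
from go import *
import cv2
def spig(im,c,guesses):
    g=cv2.cvtColor(im,cv2.COLOR_BGR2GRAY)
    h=cv2.cvtColor(im,cv2.COLOR_BGR2HSV); blue=cv2.inRange(h,(100,130,60),(130,255,255))
    for nm,X in guesses.items():
        u,v=proj("wrist",X,c); a,b=int(u)-45,int(v)-45; a=max(a,0);b=max(b,0)
        Z=(c["R"]@np.array(X)+c["t"])[2]; rr=c["mtx"][0,0]*.011/Z
        crop=cv2.resize(g[b:b+90,a:a+90],None,fx=4,fy=4,interpolation=cv2.INTER_CUBIC)
        ci=cv2.HoughCircles(crop,cv2.HOUGH_GRADIENT,1,12,param1=120,param2=18,minRadius=int(4*rr*.85),maxRadius=int(4*rr*1.15))
        print(nm,"pred",(u.round(1),v.round(1)),"r",rr.round(1))
        if ci is not None:
            for x,y,r_ in ci[0][:3]: p=(x/4+a,y/4+b); print("  circ",np.round(p,1),r_/4,plane("wrist",*p,.14,c).round(4))
        m=blue[b-15:b+105,a-15:a+105]; k,l,s,cc=cv2.connectedComponentsWithStats(m); 
        # non-blue hole enclosed in blue lid = spigot
        hull=np.zeros_like(m); i=1+s[1:,4].argmax(); ct=cv2.findContours((l==i).astype(np.uint8),cv2.RETR_EXTERNAL,cv2.CHAIN_APPROX_NONE)[0][0]
        (ex,ey),ax,an=cv2.fitEllipse(cv2.convexHull(ct)); p=(ex+a-15,ey+b-15); print("  lid ellipse",np.round(p,1),np.round(ax,1),plane("wrist",*p,.1015,c).round(4))
E
python3 - <<'E'
from spig import *
spig(cv2.imread("pics/w4.png"),vision.camera_info("wrist"),{"L":[.4316,-.255,.14],"R":[.3657,-.3304,.14]})
E
```

```text
L pred (np.float64(397.6), np.float64(139.3)) r 12.0
  circ [395.6 137.9] 10.15 [ 0.431  -0.2528  0.14  ]
  circ [397.9 139.9] 10.2 [ 0.4315 -0.2555  0.14  ]
  circ [392.4 137.9] 13.225 [ 0.4288 -0.2508  0.14  ]
  lid ellipse [387.4 134.6] [57.9 62.9] [ 0.4318 -0.2527  0.1015]
R pred (np.float64(390.0), np.float64(239.5)) r 10.8
  circ [389.9 240.4] 9.3 [ 0.3651 -0.3311  0.14  ]
  circ [388.1 237.9] 9.425 [ 0.3654 -0.3277  0.14  ]
  lid ellipse [381.8 222.5] [50.1 54.6] [ 0.3672 -0.3271  0.1015]
```

```bash
python3 - <<'E'
from h import *
from go import *
to([.4316,-.2545,.17],-.7185)
c=vision.camera_info("wrist")
for p in((580,30),(600,60),(580,3)): print(p,plane("wrist",*p,.22,c).round(3))
print(plane("scene",346,103,.22),plane("top",345,125,.22))
E
```

```text
t 10.5 tcp [ 0.3465 -0.2447  0.2419] yaw_y -41.21
shift units [1.63 2.42 2.33] F [-0.11 -0.08 -0.09]
turn units [-0.32  0.01 -0.01]
(580, 30) [ 0.536 -0.256  0.22 ]
(600, 60) [ 0.537 -0.278  0.22 ]
(580, 3) [ 0.542 -0.243  0.22 ]
[ 0.5846289  -0.33554134  0.22      ] [ 0.56011642 -0.30703691  0.22      ]
```

Request:
{"op": "jog_arm", "data": {
  "steps": "-0.32 0 0 0.4 0.6 0.2 45;0 0 0 0.4 0.6 0.4 45;0 0 0 0.4 0.6 0.5 45;0 0 0 0.43 0.62 0.7 45;0 0 0 0 0 0.5 45"
}}

```text
t: 10.92
tcp_pos: [0.4377, -0.2561, 0.171]
tcp_rot: [0.001, 0.91, 0.414, -0.0]
contact_force: [1.1, -0.3, 0.8]
width: 0.0451
grip_force: 0.0
```

Request:
{"op": "jog_arm", "data": {
  "steps": "0 0 0 0 0 0 45;0 0 0 0 0 0 45;0 0 0 0 0 0 45;0 0 0 0 0 0 45;0 0 0 0 0 0 45"
}}

```text
t: 11.33
tcp_pos: [0.4338, -0.256, 0.1743]
tcp_rot: [0.001, 0.911, 0.413, 0.001]
contact_force: [-0.0, -0.1, -0.1]
width: 0.0448
grip_force: 0.0
```

```bash
python3 - <<'E'
from spig import *
to([.4316,-.2545,.09],-.7185)
c=vision.camera_info("wrist"); im=vision.snapshot("wrist")[:,:,::-1].copy(); cv2.imwrite("pics/w5.png",im)
spig(im,c,{"L":[.4316,-.255,.14]})
E
```

```text
t 11.33 tcp [ 0.4338 -0.256   0.1743] yaw_y -41.21
shift units [-0.01 -0.1   2.81] F [-0.   -0.12 -0.13]
turn units [ 0.03 -0.01 -0.01]
L pred (np.float64(314.4), np.float64(213.7)) r 14.8
  circ [313.6 201.9] 13.325 [ 0.4372 -0.2478  0.14  ]
  circ [312.6 214.4] 16.0 [ 0.4303 -0.2546  0.14  ]
  circ [314.4 211.9] 12.7 [ 0.4325 -0.254   0.14  ]
  lid ellipse [313.4 196.2] [69.3 71.7] [ 0.4325 -0.2524  0.1015]
```

Request:
{"op": "jog_arm", "data": {
  "steps": "0 0 0 0.03 -0.08 0.6 45;0 0 0 0 0 0.6 45;0 0 0 0 0 0.6 45;0 0 0 0 0 0.6 45;0 0 0 0 0 0.4 45"
}}

```text
t: 11.8
tcp_pos: [0.4327, -0.2534, 0.0887]
tcp_rot: [0.001, 0.911, 0.413, 0.0]
contact_force: [0.1, 0.7, -0.2]
width: 0.045
grip_force: 0.0
```

Request:
{"op": "jog_arm", "data": {
  "steps": "0 0 0 0 0 0 45;0 0 0 0 0 0 45;0 0 0 0 0 0 15;0 0 0 0 0 0 15;0 0 0 0 0 0 15"
}}

```text
t: 12.22
tcp_pos: [0.4332, -0.2539, 0.0904]
tcp_rot: [0.001, 0.911, 0.413, 0.001]
contact_force: [-1.0, 0.5, 6.0]
width: 0.0205
grip_force: 58.9
```

Request:
{"op": "jog_arm", "data": {
  "steps": "0 0 0 0 0 0 5;0 0 0 0 0 -0.2 5;0 0 0 0 0 -0.4 5;0 0 0 0 0 -0.5 5;0 0 0 0 0 -0.4 5"
}}

```text
t: 12.63
tcp_pos: [0.4323, -0.2534, 0.1353]
tcp_rot: [0.001, 0.911, 0.413, 0.0]
contact_force: [0.2, 0.1, -4.9]
width: 0.0202
grip_force: 59.1
```

Request:
{"op": "jog_arm", "data": {
  "steps": "0 0 0 0 0 0 5;0 0 0 0 0 0 5;0 0 0 0 0 0 5;0 0 0 0 0 0 5;0 0 0 0 0 0 5"
}}

```text
t: 13.05
tcp_pos: [0.4323, -0.2534, 0.1338]
tcp_rot: [0.0, 0.911, 0.413, -0.0]
contact_force: [-0.3, 0.0, -5.0]
width: 0.02
grip_force: 59.2
```

Request:
{"op": "jog_arm", "data": {
  "steps": "0 0 0 0 0 0 5;0 0 0 0 0 0 5;0 0 0 0 0 0 5;0 0 0 0 0 0 5;0 0 0 0 0 0 5"
}}

```text
t: 13.47
tcp_pos: [0.4327, -0.2537, 0.1343]
tcp_rot: [0.001, 0.911, 0.413, 0.0]
contact_force: [-0.5, -0.2, -5.7]
width: 0.0202
grip_force: 59.2
```

```bash
python3 - <<'E'
from go import *
from plant import vision
import cv2
F=[]
for i in range(4):
    im=vision.snapshot("wrist" if i==3 else "scene"); F.append(robot.state()["contact_force"])
cv2.imwrite("pics/w6.png",im[:,:,::-1]); print(np.mean(F,0),np.std(F,0)); to([.4332,-.2539,.0904],-.7185); print(robot.state()["joint_torque"],robot.state()["width"])
E
```

```text
[-0.27625169 -0.35048751 -5.34568971] [0.50355699 0.48554812 0.1977259 ]
t 13.67 tcp [ 0.4327 -0.2536  0.1344] yaw_y -41.18
shift units [0.   0.02 1.47] F [-0.67 -0.01 -5.14]
turn units [ 0.02 -0.   -0.  ]
[ 1.37547869e-02 -5.47432029e+01  9.23647463e+00 -1.57764101e+01
  9.30851907e-03 -6.48233865e-03  1.70626477e-04] 0.020162538113851353
```

Request:
{"op": "jog_arm", "data": {
  "steps": "0 0 0 0 0 0.4 5;0 0 0 0 0 0.4 5;0 0 0 0 0 0.3 5;0 0 0 0 0 0.2 5;0 0 0 0 0 0.13 5"
}}

```text
t: 14.08
tcp_pos: [0.4326, -0.2537, 0.0908]
tcp_rot: [0.001, 0.911, 0.413, 0.0]
contact_force: [-0.2, -0.3, -4.6]
width: 0.0203
grip_force: 59.1
```

Request:
{"op": "jog_arm", "data": {
  "steps": "0 0 0 0 0 0.05 5;0 0 0 0 0 0.03 5;0 0 0 0 0 0 5;0 0 0 0 0 0 5;0 0 0 0 0 0 5"
}}

```text
t: 14.5
tcp_pos: [0.4342, -0.2551, 0.0903]
tcp_rot: [0.002, 0.911, 0.413, 0.002]
contact_force: [0.7, -1.2, 7.7]
width: 0.0205
grip_force: 60.4
```

Request:
{"op": "jog_arm", "data": {
  "steps": "0 0 0 0 0 0 45;0 0 0 0 0 0 45;0 0 0 0 0 0 45;0 0 0 0 0 -0.4 45;0 0 0 0 0 -0.7 45"
}}

```text
t: 14.92
tcp_pos: [0.4317, -0.2531, 0.1212]
tcp_rot: [-0.0, 0.911, 0.413, -0.001]
contact_force: [-0.2, 0.5, 0.4]
width: 0.0453
grip_force: 0.0
```

Request:
{"op": "jog_arm", "data": {
  "steps": "0 0 0 0 0 -0.9 45;0 0 0 0 0 -0.8 45;0 0 0 -0.6 0 -0.2 45;0 0 0 -0.6 0 0 45;0 0 0 -0.6 0 0 45"
}}

```text
t: 15.33
tcp_pos: [0.3972, -0.2944, 0.1798]
tcp_rot: [0.001, 0.91, 0.414, 0.001]
contact_force: [-0.8, -0.6, -0.7]
width: 0.0447
grip_force: 0.0
```

Request:
{"op": "jog_arm", "data": {
  "steps": "0 0 0 -0.6 0 0 45;0 0 0 -0.6 0 0 45;0 0 0 -0.35 0 0 45;0 0 0 0 0 0 45;0 0 0 0 0 0 45"
}}

```text
t: 15.75
tcp_pos: [0.3665, -0.3291, 0.179]
tcp_rot: [0.001, 0.911, 0.413, 0.0]
contact_force: [1.2, 0.4, 1.1]
width: 0.0449
grip_force: 0.0
```

```bash
python3 - <<'E'
from spig import *
to([.366,-.3295,.09],-.7185)
c=vision.camera_info("wrist"); im=vision.snapshot("wrist")[:,:,::-1].copy(); cv2.imwrite("pics/w7.png",im)
spig(im,c,{"L":[.4316,-.255,.14],"R":[.366,-.33,.14]})
E
```

```text
t 15.75 tcp [ 0.3665 -0.3291  0.179 ] yaw_y -41.25
shift units [-0.02 -0.01  2.97] F [1.15 0.42 1.11]
turn units [ 0.02 -0.   -0.02]
L pred (np.float64(317.7), np.float64(69.5)) r 16.6
  circ [319.6  70.4] 15.125 [ 0.4322 -0.2563  0.14  ]
  circ [317.1  72.6] 17.7 [ 0.43   -0.2562  0.14  ]
  circ [316.6  68.9] 15.175 [ 0.4313 -0.2543  0.14  ]
  lid ellipse [318.7  74.9] [79.3 84.7] [ 0.4334 -0.2544  0.1015]
R pred (np.float64(317.8), np.float64(211.9)) r 14.5
  circ [321.4 212.9] 15.525 [ 0.3675 -0.3324  0.14  ]
  lid ellipse [320.5 195. ] [67.7 70.2] [ 0.3696 -0.3298  0.1015]
```

Request:
{"op": "jog_arm", "data": {
  "steps": "0 0 0 0 0.08 0.6 45;0 0 0 0 0 0.6 45;0 0 0 0 0 0.6 45;0 0 0 0 0 0.6 45;0 0 0 0 0 0.55 45"
}}

```text
t: 16.22
tcp_pos: [0.3694, -0.3296, 0.0894]
tcp_rot: [0.0, 0.91, 0.414, 0.0]
contact_force: [0.4, 0.0, 0.7]
width: 0.0453
grip_force: 0.0
```

Request:
{"op": "jog_arm", "data": {
  "steps": "0 0 0 0 0 0 45;0 0 0 0 0 0 45;0 0 0 0 0 0 15;0 0 0 0 0 0 15;0 0 0 0 0 0 5"
}}

```text
t: 16.63
tcp_pos: [0.3692, -0.3311, 0.0916]
tcp_rot: [0.002, 0.91, 0.414, 0.001]
contact_force: [0.9, 0.7, 4.3]
width: 0.0201
grip_force: 58.5
```

Request:
{"op": "jog_arm", "data": {
  "steps": "0 0 0 0 0 0 5;0 0 0 0 0 -0.2 5;0 0 0 0 0 -0.4 5;0 0 0 0 0 -0.5 5;0 0 0 0 0 -0.4 5"
}}

```text
t: 17.05
tcp_pos: [0.368, -0.3307, 0.1367]
tcp_rot: [0.001, 0.911, 0.413, 0.0]
contact_force: [-0.1, 0.2, -3.2]
width: 0.0201
grip_force: 58.9
```

Request:
{"op": "jog_arm", "data": {
  "steps": "0 0 0 0 0 0 5;0 0 0 0 0 0 5;0 0 0 0 0 0 5;0 0 0 0 0 0 5;0 0 0 0 0 0 5"
}}

```text
t: 17.47
tcp_pos: [0.368, -0.3306, 0.135]
tcp_rot: [0.0, 0.911, 0.413, 0.0]
contact_force: [-1.1, 0.8, -3.6]
width: 0.02
grip_force: 59.1
```

```bash
python3 - <<'E'
from spig import *
F=[]
for i in range(4):
    im=vision.snapshot("wrist" if i==3 else "scene"); F.append(robot.state()["contact_force"])
im=im[:,:,::-1].copy(); cv2.imwrite("pics/w8.png",im); print(np.mean(F,0),np.std(F,0)); to([.3692,-.3311,.0916],-.7185)
spig(im,vision.camera_info("wrist"),{"L":[.4316,-.255,.14]})
E
```

```text
bash:  1497 Segmentation fault         python3 - <<'E'
from spig import *
F=[]
for i in range(4):
    im=vision.snapshot("wrist" if i==3 else "scene"); F.append(robot.state()["contact_force"])
im=im[:,:,::-1].copy(); cv2.imwrite("pics/w8.png",im); print(np.mean(F,0),np.std(F,0)); to([.3692,-.3311,.0916],-.7185)
spig(im,vision.camera_info("wrist"),{"L":[.4316,-.255,.14]})
E
```

```bash
python3 - <<'E'
from plant import robot,vision
import numpy as np
F=[]
for i in range(6): vision.snapshot("scene"); F.append(robot.state()["contact_force"])
s=robot.state(); print(s["t"],np.mean(F,0),np.std(F,0),s["tcp_pos"])
E
```

```text
17.9667 [-0.14714436 -0.02246151 -2.55035047] [0.36035301 0.29209753 0.37091757] [ 0.36832044 -0.3308431   0.13556319]
```

Request:
{"op": "jog_arm", "data": {
  "steps": "0 0 0 0 0 0.4 5;0 0 0 0 0 0.4 5;0 0 0 0 0 0.3 5;0 0 0 0 0 0.2 5;0 0 0 0 0 0.13 5"
}}

```text
t: 18.38
tcp_pos: [0.3683, -0.3307, 0.092]
tcp_rot: [0.0, 0.911, 0.413, 0.0]
contact_force: [1.1, 0.6, -1.2]
width: 0.0201
grip_force: 59.0
```

Request:
{"op": "jog_arm", "data": {
  "steps": "0 0 0 0 0 0.05 5;0 0 0 0 0 0.03 5;0 0 0 0 0 0 5;0 0 0 0 0 0 5;0 0 0 0 0 0 5"
}}

```text
t: 18.8
tcp_pos: [0.3698, -0.3318, 0.0916]
tcp_rot: [0.002, 0.911, 0.413, 0.002]
contact_force: [1.8, 1.0, 12.6]
width: 0.0204
grip_force: 60.8
```

Request:
{"op": "jog_arm", "data": {
  "steps": "0 0 0 0 0 0 45;0 0 0 0 0 0 45;0 0 0 0 0 0 45;0 0 0 0 0 -0.4 45;0 0 0 0 0 -0.7 45"
}}

```text
t: 19.22
tcp_pos: [0.3674, -0.3302, 0.1223]
tcp_rot: [-0.001, 0.911, 0.413, -0.001]
contact_force: [0.4, -0.7, 0.8]
width: 0.0452
grip_force: 0.0
```

Request:
{"op": "jog_arm", "data": {
  "steps": "0 0 0 0 0 -0.9 45;0 0 0 0 0 -0.8 45;0 0 0 0.6 0 -0.2 45;0 0 0 0.6 0 0 45;0 0 0 0.6 -0.09 0 45"
}}

```text
t: 19.63
tcp_pos: [0.4027, -0.2884, 0.181]
tcp_rot: [0.002, 0.911, 0.413, 0.001]
contact_force: [0.5, 0.3, -0.5]
width: 0.0453
grip_force: 0.0
```

Request:
{"op": "jog_arm", "data": {
  "steps": "0 0 0 0.6 0 0 45;0 0 0 0.6 0 0 45;0 0 0 0.35 0 0 45;0 0 0 0 0 0 45;0 0 0 0 0 0 45"
}}

```text
t: 20.05
tcp_pos: [0.4322, -0.2534, 0.1802]
tcp_rot: [0.001, 0.91, 0.414, 0.0]
contact_force: [-0.1, 0.3, -0.3]
width: 0.0448
grip_force: 0.0
```

```bash
python3 - <<'E'
from spig import *
to([.4325,-.2537,.09],-.7185)
c=vision.camera_info("wrist"); im=vision.snapshot("wrist")[:,:,::-1].copy(); cv2.imwrite("pics/w9.png",im)
spig(im,c,{"L":[.4316,-.255,.14]})
E
```

```text
t 20.05 tcp [ 0.4322 -0.2534  0.1802] yaw_y -41.13
shift units [0.   0.01 3.01] F [-0.15  0.29 -0.31]
turn units [0.02 0.01 0.01]
L pred (np.float64(318.2), np.float64(212.1)) r 14.4
  circ [321.9 210.9] 13.4 [ 0.4344 -0.2561  0.14  ]
  circ [321.1 200.9] 12.675 [ 0.4391 -0.2497  0.14  ]
  circ [323.4 213.9] 16.35 [ 0.4336 -0.2586  0.14  ]
  lid ellipse [321.  195.6] [68.  70.2] [ 0.4351 -0.2551  0.1015]
```

Shift 2 mm along +y (the canister slid slightly) and grip.

Request:
{"op": "jog_arm", "data": {
  "steps": "0 0 0 0 0.08 0.6 45;0 0 0 0 0 0.6 45;0 0 0 0 0 0.6 45;0 0 0 0 0 0.6 45;0 0 0 0 0 0.6 45"
}}

```text
t: 20.52
tcp_pos: [0.4334, -0.2564, 0.0896]
tcp_rot: [0.001, 0.911, 0.412, 0.0]
contact_force: [-0.2, 0.1, 0.9]
width: 0.0451
grip_force: 0.0
```

Request:
{"op": "jog_arm", "data": {
  "steps": "0 0 0 0 0 0 45;0 0 0 0 0 0 45;0 0 0 0 0 0 15;0 0 0 0 0 0 15;0 0 0 0 0 0 5"
}}

```text
t: 20.93
tcp_pos: [0.4347, -0.2558, 0.0915]
tcp_rot: [0.002, 0.911, 0.413, 0.001]
contact_force: [-0.8, -2.1, 5.3]
width: 0.0199
grip_force: 58.5
```

Request:
{"op": "jog_arm", "data": {
  "steps": "0 0 0 0 0 0 5;0 0 0 0 0 -0.2 5;0 0 0 0 0 -0.4 5;0 0 0 0 0 -0.5 5;0 0 0 0 0 -0.5 5"
}}

```text
t: 21.35
tcp_pos: [0.4337, -0.2544, 0.139]
tcp_rot: [0.0, 0.911, 0.413, -0.0]
contact_force: [0.7, -0.9, -4.6]
width: 0.0201
grip_force: 59.3
```

Request:
{"op": "jog_arm", "data": {
  "steps": "0 0 0 0 0 -0.5 5;0 0 0 0 0 -0.5 5;0 0 0 0 0 -0.5 5;0 0 0 0 0 -0.5 5;0 0 0 0 0 -0.3 5"
}}

```text
t: 21.77
tcp_pos: [0.4341, -0.2547, 0.2088]
tcp_rot: [0.001, 0.911, 0.413, 0.001]
contact_force: [1.0, 0.1, -4.8]
width: 0.0202
grip_force: 59.4
```

Request:
{"op": "jog_arm", "data": {
  "steps": "0 0 0 0 0 0 5;0 0 0 0 0 0 5;0 0 0 0 0 0 5;0 0 0 0 0 0 5;0 0 0 0 0 0 5"
}}

```text
t: 22.18
tcp_pos: [0.4338, -0.2547, 0.2066]
tcp_rot: [0.0, 0.911, 0.413, -0.0]
contact_force: [0.1, 0.3, -5.5]
width: 0.0199
grip_force: 59.3
```

```bash
python3 - <<'E'
from spig import *
c=vision.camera_info("wrist"); im=vision.snapshot("wrist")[:,:,::-1].copy()
t=vision.snapshot("top")[:,:,::-1]
cv2.imwrite("pics/end.png",np.hstack([cv2.resize(im,(400,250)),cv2.resize(t[100:350,240:540],(400,250))]))
print("handle pred",proj("wrist",[.3310,-.2316,.07],c)/1.6, "top", proj("top",[.3310,-.2316,.07]),proj("top",[.3667,-.3288,.107]))
E
```

```text
handle pred [147.53751827 140.49853468] top [368.62689825 283.76771127] [406.91078727 235.18221474]
```

View pics/end.png

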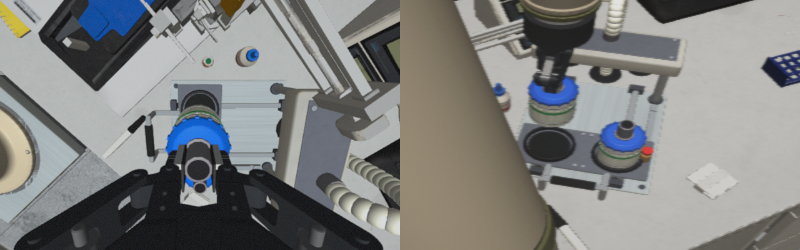

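```bash
python3 - <<'E'
from h import *
import cv2
a=np.array([.4221,-.311,.07]); e=np.array([.7528,-.6583,0])
for n in("top","wrist"):
    c=vision.camera_info(n); im=vision.snapshot(n)[:,:,::-1]; 
    u,v=proj(n,[.331,-.2316,.07],c).astype(int); m=(im[v-40:v+40,u-40:u+40].max(2)<(60)).astype(np.uint8)
    k,l,s,cc=cv2.connectedComponentsWithStats(m)
    for i in range(1,k):
        if s[i][4]>120: p=cc[i]+[u-40,v-40]; X=plane(n,*p,.07,c); print(n,p.round(1),s[i],X.round(4),"travel",((a-X)@e).round(4),"lat",np.dot(X-a,[.6583,.7528,0]).round(4))
E
```

```text
top [351.4 250.9] [  5   0  38  19 572] [ 0.4026 -0.237   0.07  ] travel 0.0634 lat 0.0429
top [392.9 263.1] [ 56   0  24  30 131] [ 0.3459 -0.2907  0.07  ] travel 0.0708 lat -0.0349
top [369.1 282.5] [ 25  33  33  14 230] [ 0.3327 -0.2336  0.07  ] travel 0.1183 lat -0.0006
wrist [218.2 198.8] [ 10   1  27  28 309] [ 0.3384 -0.1972  0.07  ] travel 0.138 lat 0.0306
wrist [239.2 225. ] [ 37  16  16  50 563] [ 0.3336 -0.2345  0.07  ] travel 0.117 lat -0.0006
wrist [270.8 255.6] [ 70  59  10  21 122] [ 0.334  -0.2861  0.07  ] travel 0.0827 lat -0.0393
```

```bash
python3 - <<'E'
from h import *
from go import *
import cv2
a=np.array([.4221,-.311,.07]); e=np.array([.7528,-.6583,0])
s=robot.state(); c=vision.camera_info("wrist")
def mat(q): return Ro.from_quat([q[1],q[2],q[3],q[0]]).as_matrix()
M=mat(s["tcp_rot"]); Rc=c["R"]@M; oc=M.T@(-c["R"].T@c["t"]-s["tcp_pos"])
def meas(n,im,c,near):
    m=(im.max(2)<60).astype(np.uint8); k,l,st,cc=cv2.connectedComponentsWithStats(m); u=proj(n,near,c)
    i=min((i for i in range(1,k) if 120<st[i][4]<2500),key=lambda i:np.hypot(*(cc[i]-u)))
    X=plane(n,*cc[i],.07,c); print(n,cc[i].round(1),st[i],X.round(4),((a-X)@e).round(4),"lat",np.dot(X-a,[.6583,.7528,0]).round(4))
meas("top",cv2.imread("pics/top0.png"),C["top"],a)
meas("scene",cv2.imread("pics/scene0.png"),C["scene"],a)
H=[.331,-.2316,.07]
for f,p,q in(("w2",[.4215,-.31,.1716],[.001,.911,.413,0]),("w4",[.3464,-.2443,.2418],[-.013,.911,.413,-.006]),("w5",[.4338,-.256,.1743],[.001,.911,.413,.001]),("w7",[.3665,-.3291,.179],[.001,.911,.413,0]),("w9",[.4322,-.2534,.1802],[.001,.9103,.4137,0])):
    Mt=mat(q); R=Rc@Mt.T; o=np.array(p)+Mt@oc; print(f,end=" ")
    meas("w",cv2.imread(f"pics/{f}.png"),dict(mtx=c["mtx"],R=R,t=-R@o),a if f=="w2" else H)
S=vision.snapshot("scene")[:,:,::-1]; T=vision.snapshot("top")[:,:,::-1]; meas("top",T,C["top"],H); meas("scene",S,C["scene"],H)
E
```

```text
top [381.  227.1] [366 222  31  11 184] [ 0.421 -0.311  0.07 ] 0.0008 lat -0.0007
scene [381.9 227.5] [365 223  34  10 210] [ 0.4221 -0.3116  0.07  ] -0.0004 lat -0.0005
w2 w [318.5 190.2] [312 161  14  60 820] [ 0.4222 -0.3111  0.07  ] -0.0001 lat -0.0001
w4 w [303.3 175. ] [298 152  12  48 505] [ 0.33   -0.2297  0.07  ] 0.1228 lat 0.0006
w5 w [224.9 236.3] [216 208  19  56 724] [ 0.3297 -0.2309  0.07  ] 0.1222 lat -0.0005
w7 w [216.8 132.4] [ 187  105   47   64 1334] [ 0.3309 -0.226   0.07  ] 0.1246 lat 0.004
w9 w [212.5 204.9] [198 190  30  30 361] [ 0.3401 -0.197   0.07  ] 0.1368 lat 0.0318
top [369.2 282.5] [353 276  33  14 231] [ 0.3327 -0.2337  0.07  ] 0.1182 lat -0.0007
scene [310.6 151.5] [187  95 240  80 986] [ 0.6615 -0.3075  0.07  ] -0.1779 lat 0.1602
```

```bash
python3 - <<'E'
from h import *
from go import *
import cv2
a=np.array([.4221,-.311,.07]); e=np.array([.7528,-.6583,0])
s=robot.state(); c=vision.camera_info("wrist")
def mat(q): return Ro.from_quat([q[1],q[2],q[3],q[0]]).as_matrix()
M=mat(s["tcp_rot"]); Rc=c["R"]@M; oc=M.T@(-c["R"].T@c["t"]-s["tcp_pos"]); H=np.array([.331,-.2316,.07])
cv2.imwrite("pics/now.png",vision.snapshot("wrist")[:,:,::-1])
for f,p,q in(("w4",[.3464,-.2443,.2418],[-.013,.911,.413,-.006]),("w5",[.4338,-.256,.1743],[.001,.911,.413,.001]),("w6",[.4327,-.2537,.1343],[.001,.911,.413,0]),("w7",[.3665,-.3291,.179],[.001,.911,.413,0]),("w8",[.3682,-.3307,.1355],[.0005,.911,.413,0]),("w9",[.4322,-.2534,.1802],[.001,.9103,.4137,0]),("now",s["tcp_pos"],s["tcp_rot"])):
    im=cv2.imread(f"pics/{f}.png")
    if im is None: print(f,"none"); continue
    Mt=mat(q); R=Rc@Mt.T; o=np.array(p)+Mt@oc; cc=dict(mtx=c["mtx"],R=R,t=-R@o)
    # dark profile across bar at several lateral positions
    out=[]
    for lat in np.arange(-.02,.021,.005):
        ts=np.arange(.095,.145,.0005); P=[a-e*t+np.array([.6583,.7528,0])*lat for t in ts]; uv=np.float32([proj("w",x,cc) for x in P])
        g=cv2.remap(im.max(2),uv[:,0].copy(),uv[:,1].copy(),cv2.INTER_LINEAR).ravel().astype(float); d=g<75
        out.append((ts[d].mean().round(4),int(d.sum())/2) if d.any() else None)
    print(f,[tuple(map(float,x)) if x else None for x in out])
E
```

```text
w4 [(0.1228, 13.0), (0.1228, 14.0), (0.1228, 14.0), (0.1225, 13.5), (0.123, 13.5), (0.1228, 13.0), (0.1228, 13.0), (0.123, 13.5), (0.1236, 13.5)]
w5 [(0.112, 30.0), (0.113, 23.0), (0.1166, 18.0), (0.1223, 14.0), (0.1223, 14.0), (0.1223, 14.0), (0.1223, 14.0), (0.1223, 14.0), (0.1272, 19.0)]
w6 [(0.1168, 25.0), (0.1183, 19.5), (0.1213, 15.0), (0.1213, 14.0), (0.1213, 15.0), (0.1215, 14.5), (0.1213, 15.0), (0.1215, 14.5), (0.1256, 19.0)]
w7 [(0.1188, 14.0), (0.1188, 14.0), (0.1188, 14.0), (0.1188, 14.0), (0.1233, 18.0), (0.127, 22.5), (0.1281, 27.0), (0.127, 30.5), (0.124, 24.5)]
w8 [(0.1188, 15.0), (0.1188, 15.0), (0.1185, 14.5), (0.1188, 15.0), (0.1255, 21.5), (0.1275, 26.5), (0.1278, 31.0), (0.125, 27.5), (0.122, 21.5)]
w9 [(0.111, 25.5), (0.1099, 25.0), (0.1114, 19.0), (0.117, 13.5), (0.117, 13.5), (0.117, 13.5), (0.1173, 14.0), (0.117, 13.5), (0.1229, 17.5)]
now [(0.1163, 15.0), (0.117, 13.5), (0.1173, 13.0), (0.117, 13.5), (0.117, 13.5), (0.1173, 13.0), (0.117, 13.5), (0.117, 13.5), (0.1229, 17.5)]
```

Request:
{"op": "jog_arm", "data": {
  "steps": "0 0 0 0 0 0.7 5;0 0 0 0 0 0.7 5;0 0 0 0 0 0.7 5;0 0 0 0 0 0.6 5;0 0 0 0 0 0.5 5"
}}

```text
t: 22.95
tcp_pos: [0.4342, -0.2549, 0.11]
tcp_rot: [0.001, 0.911, 0.413, 0.0]
contact_force: [0.6, -0.0, -5.7]
width: 0.02
grip_force: 60.6
```

Request:
{"op": "jog_arm", "data": {
  "steps": "0 0 0 0 0 0.4 5;0 0 0 0 0 0.2 5;0 0 0 0 0 0.05 5;0 0 0 0 0 0 5;0 0 0 0 0 0 5"
}}

```text
t: 23.37
tcp_pos: [0.4346, -0.2553, 0.0922]
tcp_rot: [0.001, 0.911, 0.413, 0.001]
contact_force: [-0.2, -0.9, -5.2]
width: 0.02
grip_force: 60.6
```

Request:
{"op": "jog_arm", "data": {
  "steps": "0 0 0 0 -0.1 0 5;0 0 0 0 -0.1 0 5;0 0 0 0 -0.1 0 5;0 0 0 0 0 0 5;0 0 0 0 0 0 5"
}}

```text
t: 23.78
tcp_pos: [0.4289, -0.2502, 0.0925]
tcp_rot: [0.003, 0.911, 0.413, 0.001]
contact_force: [3.8, -2.8, -3.6]
width: 0.02
grip_force: 60.9
```

```bash
cat > car.py <<'E'
from h import *
from go import *
import cv2
a=np.array([.4221,-.311,.07]); e=np.array([.7528,-.6583,0])
def car(name):
    s=robot.state(); c=vision.camera_info("wrist"); im=vision.snapshot("wrist")[:,:,::-1].copy(); cv2.imwrite(f"pics/{name}.png",im); out=[]
    for lat in np.arange(-.02,.021,.005):
        ts=np.arange(.095,.145,.0005); uv=np.float32([proj("w",a-e*t+np.array([.6583,.7528,0])*lat,c) for t in ts])
        d=cv2.remap(im.max(2),uv[:,0].copy(),uv[:,1].copy(),cv2.INTER_LINEAR).ravel()<75
        if 11<d.sum()/2<16.5: out.append(ts[d].mean())
    print("carrier",np.round(out,4),"F.ex",np.dot(s["contact_force"],e).round(2),"Fz",round(s["contact_force"][2],2),"tcp",np.round(s["tcp_pos"],4),"t",s["t"]); return im
E
python3 -c "
from car import *; car('c1')"
```

```text
carrier [0.1223 0.1223 0.1225] F.ex 4.67 Fz -3.65 tcp [ 0.4289 -0.2502  0.0925] t 23.7833
```

Request:
{"op": "jog_arm", "data": {
  "steps": "0 0 0 0 0.06 0.03 5;0 0 0 0 0 0 5;0 0 0 0 0 0 45;0 0 0 0 0 0 45;0 0 0 0 0 0 45"
}}

```text
t: 24.25
tcp_pos: [0.4283, -0.2497, 0.0908]
tcp_rot: [0.0, 0.911, 0.413, 0.0]
contact_force: [0.2, -0.2, 0.5]
width: 0.0451
grip_force: 0.0
```

Request:
{"op": "jog_arm", "data": {
  "steps": "0 0 0 0 0 -0.7 45;0 0 0 0 0 -0.8 45;0 0 0 0 0 -0.8 45;0 0 0 0 0 -0.7 45;0 0 0 0 0 0 45"
}}

```text
t: 24.67
tcp_pos: [0.4295, -0.2509, 0.1837]
tcp_rot: [0.002, 0.911, 0.413, 0.002]
contact_force: [0.7, 0.1, -0.0]
width: 0.0447
grip_force: 0.0
```

```bash
python3 -c "
from spig import *
from car import *; im=car('c2'); spig(im,vision.camera_info('wrist'),{'L':[.4316,-.255,.14]})"
```

```text
carrier [0.1225 0.1225 0.1225 0.1225 0.1225 0.1223] F.ex 0.45 Fz -0.04 tcp [ 0.4295 -0.2509  0.1837] t 24.6667
L pred (np.float64(323.7), np.float64(212.1)) r 14.3
  circ [317.6 199.6] 12.65 [ 0.4347 -0.2444  0.14  ]
  circ [317.9 211.1] 14.95 [ 0.4287 -0.2515  0.14  ]
  lid ellipse [317.3 194.2] [67.1 69.2] [ 0.4305 -0.2491  0.1015]
```

Request:
{"op": "jog_arm", "data": {
  "steps": "0 0 0 -0.7 0 0 45;0 0 0 -0.7 0 0 45;0 0 0 -0.7 0 0 45;0 0 0 -0.7 0 0 45;0 0 0 -0.55 0 0 45"
}}

```text
t: 25.13
tcp_pos: [0.361, -0.3262, 0.1799]
tcp_rot: [0.0, 0.911, 0.413, -0.0]
contact_force: [0.0, -0.2, 0.1]
width: 0.045
grip_force: 0.0
```

Request:
{"op": "jog_arm", "data": {
  "steps": "0 0 0 0 0 0 45;0 0 0 0 0 0 45;0 0 0 0 0 0 45;0 0 0 0 0 0 45;0 0 0 0 0 0 45"
}}

```text
t: 25.55
tcp_pos: [0.3632, -0.325, 0.1806]
tcp_rot: [0.001, 0.91, 0.414, 0.0]
contact_force: [-0.2, 0.7, -0.3]
width: 0.0447
grip_force: 0.0
```

```bash
python3 -c "
from spig import *
from car import *; im=car('c3'); spig(im,vision.camera_info('wrist'),{'R':[.3645,-.3275,.14]})"
```

```text
carrier [0.1223 0.1223 0.1223 0.1225 0.1249] F.ex -0.58 Fz -0.27 tcp [ 0.3632 -0.325   0.1806] t 25.55
R pred (np.float64(320.9), np.float64(211.2)) r 14.4
  circ [322.1 200.9] 12.375 [ 0.3706 -0.3219  0.14  ]
  circ [321.9 213.4] 15.25 [ 0.3639 -0.3293  0.14  ]
  circ [323.9 210.6] 12.125 [ 0.3665 -0.3287  0.14  ]
  lid ellipse [321.4 195.7] [67.  70.1] [ 0.3662 -0.3271  0.1015]
```

Request:
{"op": "jog_arm", "data": {
  "steps": "0 0 0 0 0.12 0.6 45;0 0 0 0 0 0.6 45;0 0 0 0 0 0.6 45;0 0 0 0 0 0.6 45;0 0 0 0 0 0.6 45"
}}

```text
t: 26.02
tcp_pos: [0.366, -0.3278, 0.09]
tcp_rot: [0.001, 0.91, 0.414, 0.0]
contact_force: [0.5, -0.2, -0.4]
width: 0.0451
grip_force: 0.0
```

Request:
{"op": "jog_arm", "data": {
  "steps": "0 0 0 0 0 0 45;0 0 0 0 0 0 30;0 0 0 0 0 0 15;0 0 0 0 0 0 5;0 0 0 0 0 0 5"
}}

```text
t: 26.43
tcp_pos: [0.366, -0.3285, 0.0917]
tcp_rot: [0.001, 0.911, 0.413, 0.001]
contact_force: [0.3, -0.5, 1.5]
width: 0.0202
grip_force: 59.1
```

Request:
{"op": "jog_arm", "data": {
  "steps": "0 0 0 0 0 0 5;0 0 0 0 0 -0.2 5;0 0 0 0 0 -0.4 5;0 0 0 0 0 -0.5 5;0 0 0 0 0 -0.4 5"
}}

```text
t: 26.85
tcp_pos: [0.3651, -0.3281, 0.1369]
tcp_rot: [0.001, 0.911, 0.413, 0.0]
contact_force: [1.5, 0.2, -2.9]
width: 0.0198
grip_force: 59.0
```

Request:
{"op": "jog_arm", "data": {
  "steps": "0 0 0 0 0 0 5;0 0 0 0 0 0 5;0 0 0 0 0 0 5;0 0 0 0 0 0 5;0 0 0 0 0 0 5"
}}

```text
t: 27.27
tcp_pos: [0.3651, -0.328, 0.1353]
tcp_rot: [0.0, 0.911, 0.413, 0.0]
contact_force: [0.0, -0.1, -1.2]
width: 0.0205
grip_force: 59.2
```

```bash
python3 -c "
from car import *; car('c4')"
```

```text
carrier [0.122 0.122 0.122 0.122] F.ex 0.1 Fz -1.15 tcp [ 0.3651 -0.328   0.1353] t 27.2667
```

Request:
{"op": "jog_arm", "data": {
  "steps": "0 0 0 0 -0.03 0.4 5;0 0 0 0 -0.03 0.4 5;0 0 0 0 0 0.3 5;0 0 0 0 0 0.2 5;0 0 0 0 0 0.13 5"
}}

```text
t: 27.73
tcp_pos: [0.3641, -0.3272, 0.0922]
tcp_rot: [0.001, 0.911, 0.413, 0.0]
contact_force: [0.6, -0.3, -2.1]
width: 0.0202
grip_force: 59.2
```

Request:
{"op": "jog_arm", "data": {
  "steps": "0 0 0 0 0 0.03 5;0 0 0 0 0 0 5;0 0 0 0 0 0 5;0 0 0 0 0 0 5;0 0 0 0 0 0 5"
}}

```text
t: 28.15
tcp_pos: [0.3642, -0.3272, 0.0923]
tcp_rot: [0.001, 0.911, 0.413, 0.0]
contact_force: [-0.5, 1.0, -2.3]
width: 0.0201
grip_force: 59.0
```

```bash
python3 -c "
from car import *; car('c5')"
```

```text
carrier [0.122 0.122 0.122 0.122 0.122] F.ex -1.05 Fz -2.34 tcp [ 0.3642 -0.3272  0.0923] t 28.15
```

Request:
{"op": "jog_arm", "data": {
  "steps": "0 0 0 0 0 0.02 5;0 0 0 0 0 0 45;0 0 0 0 0 0 45;0 0 0 0 0 -0.4 45;0 0 0 0 0 -0.8 45"
}}

```text
t: 28.62
tcp_pos: [0.363, -0.3266, 0.1264]
tcp_rot: [-0.001, 0.911, 0.413, -0.001]
contact_force: [0.6, 0.2, 0.9]
width: 0.0446
grip_force: 0.0
```

Request:
{"op": "jog_arm", "data": {
  "steps": "0 0 0 0 0 -0.9 45;0 0 0 0 0 -0.8 45;0 0 0 0.6 0 -0.1 45;0 0 0 0.6 0 0 45;0 0 0 0.6 -0.05 0 45"
}}

```text
t: 29.03
tcp_pos: [0.3992, -0.2854, 0.1823]
tcp_rot: [0.002, 0.911, 0.413, 0.001]
contact_force: [0.3, -0.5, 0.4]
width: 0.0451
grip_force: 0.0
```

Request:
{"op": "jog_arm", "data": {
  "steps": "0 0 0 0.6 0 0 45;0 0 0 0.6 0 0 45;0 0 0 0.35 0 0 45;0 0 0 0 0 0 45;0 0 0 0 0 0 45"
}}

```text
t: 29.45
tcp_pos: [0.4289, -0.2505, 0.1815]
tcp_rot: [0.001, 0.91, 0.414, 0.0]
contact_force: [-1.0, -0.5, 0.5]
width: 0.0451
grip_force: 0.0
```

```bash
python3 -c "
from spig import *
from car import *; im=car('c6'); spig(im,vision.camera_info('wrist'),{'L':[.4295,-.251,.14]})"
```

```text
carrier [0.1223 0.1223 0.122  0.1223 0.122  0.122 ] F.ex -0.37 Fz 0.46 tcp [ 0.4289 -0.2505  0.1815] t 29.45
L pred (np.float64(318.5), np.float64(208.7)) r 14.4
  circ [318.9 200.1] 15.45 [ 0.4342 -0.246   0.14  ]
  circ [318.9 211.1] 14.625 [ 0.4284 -0.2527  0.14  ]
  circ [321.1 209.1] 12.1 [ 0.4308 -0.2526  0.14  ]
  lid ellipse [318.6 194.5] [67.9 69.5] [ 0.4301 -0.2508  0.1015]
```

Request:
{"op": "jog_arm", "data": {
  "steps": "0 0 0 0 0.03 0.6 45;0 0 0 0 0 0.6 45;0 0 0 0 0 0.6 45;0 0 0 0 0 0.6 45;0 0 0 0 0 0.6 45"
}}

```text
t: 29.92
tcp_pos: [0.4289, -0.2524, 0.0909]
tcp_rot: [0.001, 0.911, 0.412, 0.0]
contact_force: [0.2, -0.7, -0.8]
width: 0.0453
grip_force: 0.0
```

Request:
{"op": "jog_arm", "data": {
  "steps": "0 0 0 0 0 0 45;0 0 0 0 0 0 30;0 0 0 0 0 0 15;0 0 0 0 0 0 5;0 0 0 0 0 0 5"
}}

```text
t: 30.33
tcp_pos: [0.4299, -0.2519, 0.0925]
tcp_rot: [0.002, 0.911, 0.413, 0.001]
contact_force: [-2.7, -1.5, 5.4]
width: 0.0199
grip_force: 59.1
```

Request:
{"op": "jog_arm", "data": {
  "steps": "0 0 0 0 0 0 5;0 0 0 0 0 -0.2 5;0 0 0 0 0 -0.4 5;0 0 0 0 0 -0.5 5;0 0 0 0 0 -0.5 5"
}}

```text
t: 30.75
tcp_pos: [0.4294, -0.2503, 0.1401]
tcp_rot: [0.0, 0.911, 0.413, 0.0]
contact_force: [-0.0, 0.4, -5.0]
width: 0.0204
grip_force: 59.3
```

Request:
{"op": "jog_arm", "data": {
  "steps": "0 0 0 0 0 -0.5 5;0 0 0 0 0 -0.5 5;0 0 0 0 0 -0.5 5;0 0 0 0 0 -0.5 5;0 0 0 0 0 -0.4 5"
}}

```text
t: 31.17
tcp_pos: [0.4294, -0.2503, 0.2127]
tcp_rot: [0.0, 0.911, 0.413, 0.0]
contact_force: [0.2, 1.3, -4.8]
width: 0.0198
grip_force: 59.3
```

Request:
{"op": "jog_arm", "data": {
  "steps": "0 0 0 0 0 0 5;0 0 0 0 0 0 5;0 0 0 0 0 0 5;0 0 0 0 0 0 5;0 0 0 0 0 0 5"
}}

```text
t: 31.58
tcp_pos: [0.4292, -0.2507, 0.2108]
tcp_rot: [0.0, 0.911, 0.413, -0.0]
contact_force: [-0.6, 0.1, -5.4]
width: 0.0201
grip_force: 59.3
```

```bash
python3 -c "
from car import *; car('c7')
im=vision.snapshot('top')[:,:,::-1]; h=cv2.cvtColor(im,cv2.COLOR_BGR2HSV); m=cv2.inRange(h,(105,150,80),(125,255,255)); k,l,s,c=cv2.connectedComponentsWithStats(m)
print([(s[i].tolist(),plane('top',s[i][0]+s[i][2]/2,s[i][1]+s[i][3]/2,.1015).round(4)) for i in range(1,k) if s[i][4]>200 and 330<c[i][0]<450])"
```

```text
carrier [0.1213 0.1223 0.1225 0.1223 0.1223 0.1225 0.1225 0.1225] F.ex -0.54 Fz -5.36 tcp [ 0.4292 -0.2507  0.2108] t 31.5833
[([335, 178, 37, 29, 570], array([ 0.4961, -0.2928,  0.1015])), ([390, 226, 34, 29, 536], array([ 0.3598, -0.3253,  0.1015]))]
```

```bash
python3 -c "
from h import *
import cv2
for X in([.3638,-.3284,.1015],[.3642,-.3272,.1015],[.3657,-.330,.1015]): print(proj('top',X),proj('scene',X))
im=vision.snapshot('scene')[:,:,::-1]; h=cv2.cvtColor(im,cv2.COLOR_BGR2HSV); m=cv2.inRange(h,(105,150,80),(125,255,255)); k,l,s,c=cv2.connectedComponentsWithStats(m)
print([s[i].tolist() for i in range(1,k) if s[i][4]>200 and 330<c[i][0]<450])
t=vision.snapshot('top')[:,:,::-1]; cv2.imwrite('pics/t2.png',t)
# initial residual for same measure
im=cv2.imread('pics/top0.png'); print('initial R bbox center',401+16,172+13,'pred',proj('top',[.456,-.409,.1015]))
# tilt check: green band / body edges of right canister
"
```

```text
[407.24349566 238.08647367] [413.40000912 233.81154616]
[406.5527211  238.18788718] [412.64781542 233.93129972]
[407.42419528 236.91326748] [413.45716221 232.66519038]
[]
initial R bbox center 417 185 pred [416.74168881 184.28627375]
```

```bash
python3 -c "
from plant import robot
print(robot.close_job())"
```

```text
the job is handed in; nothing more can be done
None
```

The job is handed in, but the judge's result wasn't shown: the arm is holding up the left canister, the heavier at about 5.3 N against 2–3 N for the right. It is upright and still, its underside about 14–15 cm above the bench; the right one appears seated in its own cup by the camera, and the carrier reads in its front detent. The carrier crept back about 5 mm during the first lifts, so I pulled it home and repeated the right lift with it home.

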